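Stack the cast corner brackets head to tail in the post-cure fixture

ROBOT

A 6-joint arm with a two-finger parallel gripper is mounted at the origin on a cart in front of the work surface, level with it; the furniture and walls round the work are solid. World frame = base frame: x ahead of the robot, y to its left, z up, the work surface at z = 0. Lengths are in mm, angles in degrees, forces in N, time in s.
With the tool pointing down it reaches from about 325 to 875 mm from the base axis. Payload 4.4 kg.
Tool frame: the origin (TCP) lies at the very end of the fingers, on their centre line; the grasp point (between the pads) lies 19 mm behind it; z points along the fingers, y is the direction in which the jaws open and shut (so a half turn about z gives the same grasp; the last joint's range is limited). The gripper opens to 85 mm and grips with 20 to 120 N. Pads are 22 mm wide; open, the fingers measure 114 mm over their backs; the gripper's body (76 mm by 85 mm) begins 54 mm behind the grasp point. The pads swing forward as they close: fully open they stand 13 mm farther back than shut.
Start: joints at [54.517, 11.837, 88.321, -0, 79.842, -8.623], TCP at [259.804, 512.961, 231.282] pointing down, gripper open.
Joint ranges: [-156.59, 156.59], [-49.26, 127.26], [12.9, 141.05], [-63.56, 243.56], [4.71, 150.69], [-161.64, 161.64]. Speed limits (degrees/s): [159.86, 159.86, 180, 180, 180, 180].

INTERFACE

Orientations are given as a 3x3 rotation matrix whose columns are the frame's x, y, z axes.
In Python, from station import manip, read_camera, job_done, spotter gives the robot as it stands.
- The arm moves only by the tool apply_moves, never from a script. Its argument "commands" is one flat list of numbers, 6 for each row, row after row: the shift along the tool's x, y, z scaled (see below), then the turn, a rotation vector about the tool's x, y, z scaled (see below). In form: [tx, ty, tz, wx, wy, wz, tx, ty, tz, wx, wy, wz, ...]. A call has 1 to 12 rows; each row is the pose to reach, as a shift and turn from the pose measured when the call began, along the tool's axes at that moment, turning the shorter way round; what a row does not reach only later rows make up. The controller multiplies each number of a shift by 0.8 m and each number of a turn by 2 pi rad. A row lasts 1/10 s, in which the tool goes at most 50 mm and 8.59 degrees, less where a joint would pass 70% of its speed; a pose out of reach is approached as far as the arm can. A call with a number of a shift or a turn outside -1 to 1 is refused whole. A call with a gripper value outside its range is refused whole. "hand" is the closure, from 0 (fully open) to 1 (shut), set as the call begins (left out, the last holds). The fingers move at their own pace and stop on an object; the grip force is fixed at half the most. Time passes only in rows, so rows that repeat a pose let the fingers close. It gives the time, the measured TCP pose, the force and the opening at its end, in the units of the state.
- manip.state(): the state, without advancing time (a new reading comes with each control period).
- read_camera(name): name is "side" or "top" or "wrist"; returns a dict with "image" (420x560x3 uint8, red, green, blue), "z_map" (420x560 float32, mm along the optical axis (not along the pixel's ray), 0 where there is no reading), "mtx" (3x3 intrinsics, pixels), "extrinsics" (4x4, takes a point from camera to world coordinates). Camera axes: x right, y down, z forward; pixel columns grow to the right and rows downward; lengths in mm; the calibration is good to about 2 mm. The wrist camera is an equidistant fisheye: a pixel r from the principal point sees the ray r / f radians off the axis. A picture is of the moment at which its call begins.
- job_done(): hands the job in, once; it reports no verdict.
Trained networks look in a picture, given as the dict that the camera call returned (one of the last four; its "shot" number tells which), for a name from the list of things; names that differ only in an ending like _2 or _b are one class to them, and where a whole thing is asked for, a point or a joint stands for the part that bears it (a point fixed in the world has none). Each returns a list of dicts, best first, with "score" (0 to 1); they miss things now and then, are a little off and sometimes report something else, mostly with a low value. They report only what shows in the picture. A call takes as long as a camera call.
- spotter.regions_of(picture, name): "mask" (420x560 bool, what is visible of it) and "bbox" ([left, top, right, bottom] in pixels, round what is visible of it).
The state is a dict: "t": time; "joint_pos": joint angles; "dq": joint speeds; "joint_torque": joint torques, N m; "position": TCP position; "tool_rot": TCP orientation; "contact_force": force on the tool from outside, world axes, zero at the start; "torque": the same for the moment, N m; "finger_gap": finger opening in mm.
Only numpy, scipy, OpenCV 4.12 (cv2) and the standard library are available. Lean on these libraries where they do the work, as an engineer would, in place of code of your own. Each camera call takes 0.05 s, during which the arm holds its last target.

TASK

Take the primer tin out of the post-cure fixture and park it on the bench, then move all the L-shaped brackets from the two rough piles into the fixture's pocket as one square pile, stud side up, each turned half round from the one below so that they lie flat and balanced. Last, stand the tin upright on the middle of the pile as a weight. Leave the amber cup and the red casting standing where they are.

Things in the scene. Friction and masses are not known exactly. Their poses are not given: they have to be found in the camera images.
- fixture: fixed post-cure fixture: plywood base 109 x 109 x 8 mm, four aluminium corner guides round a 98 x 98 mm pocket whose floor is 8 mm above the bench. Guides: 18 mm high above the floor, 5 mm thick, 22 mm along each side from the outer corner; the middle of every side is open. Origin: centre of the base on the bench; z up, x and y along the sides
- bracket_1: grey cast bracket, flat L 20 mm thick, 0.2 kg: two arms 90 x 36 mm in a 90 mm square. Origin: the square's middle, underside. z up; one arm along x (y -45 to -9 mm), one along y (x -45 to -9 mm); heel at -x -y, open notch at +x +y. A stud on the heel: a bracket lies flat on another only when half turned, notch over that stud. Bottom of one of the two rough piles.
- bracket_1_stud (a point): centre of the top of the fixed round stud (12 mm across, 10 mm high) on the heel of bracket_1, at (-33, -33, 30) mm in the bracket's frame
- bracket_2: L-shaped corner bracket just like bracket_1, same size and axes. Bottom of the other rough pile.
- bracket_2_stud (a point): centre of the top of the fixed round stud (12 mm across, 10 mm high) on the heel of bracket_2, at (-33, -33, 30) mm in the bracket's frame
- bracket_3: L-shaped corner bracket just like bracket_1, same size and axes. Lies half turned on bracket_1.
- bracket_3_stud (a point): centre of the top of the fixed round stud (12 mm across, 10 mm high) on the heel of bracket_3, at (-33, -33, 30) mm in the bracket's frame
- bracket_4: L-shaped corner bracket just like bracket_1, same size and axes. Lies half turned on bracket_2.
- bracket_4_stud (a point): centre of the top of the fixed round stud (12 mm across, 10 mm high) on the heel of bracket_4, at (-33, -33, 30) mm in the bracket's frame
- bracket_5: L-shaped corner bracket just like bracket_1, same size and axes. May be absent (None); if present, on bracket_3.
- bracket_5_stud (a point): centre of the top of the fixed round stud (12 mm across, 10 mm high) on the heel of bracket_5, at (-33, -33, 30) mm in the bracket's frame
- bracket_6: L-shaped corner bracket just like bracket_1, same size and axes. May be absent (None); if present, on bracket_4.
- bracket_6_stud (a point): centre of the top of the fixed round stud (12 mm across, 10 mm high) on the heel of bracket_6, at (-33, -33, 30) mm in the bracket's frame
- tin: small primer tin, closed, 67 mm across and 68 mm tall, 0.22 kg; origin: centre of the underside, z up. At first it stands in the fixture's pocket. Room to park it on the bench: about x 0.44 to 0.49 m, y 0.42 to 0.46 m, or wherever a pile has gone
- pail_bench: fixed lidded white pail on the bench, about 270 mm across the lid and 170 mm tall; origin: centre of its underside
- amber_cup: bystander: amber cup 66 mm across, 78 mm tall, at the back of the work near the shelf unit; origin: centre of the underside. The lowest shelf board, 0.2 m above the bench, overhangs: its front edge runs from (0.61, 0.50) to (0.68, 0.22) m; fixed small bottles, 45 mm across and 100 mm tall, stand at (0.57, 0.23) and (0.59, 0.30)
- red_casting: bystander: red round casting with a knob, 55 mm across, 44 mm tall; origin: centre of the underside

How it is judged:
By the outcome, as a careful person would: the job done as asked, in the order asked, and still so for the second after the job is handed in, with the robot touching nothing.
Of bracket_5, bracket_6 only 1 to 2 are there at a start; the rules pass over those that are not, and their reading is None.
At some moment in a run one of tin may be knocked a few centimetres aside while the robot is not near it.
It also fails if it takes over 210 s, if anything falls off the work surface, if the arm or the gripper's body presses on something with over 40 N, if the wrist force passes 120 N, or if a joint passes its speed limit or range.

## Working session

There is one attempt and no reset: what is moved stays moved. The work goes in short steps, Python scripts to look and compute and a tool call to move; the robot and the scene stay as the last step left them, time stands still between calls to the robot, and variables do not carry over. Pictures are saved under pics/ and viewed, and the job is handed in when it is done.

Besides the shell and the picture viewer there is one more tool, called as name(argument=value, ...), one argument or row to a line, values as JSON. apply_moves: Moves the arm, as the interface text tells. Its arguments: {"type":"object","properties":{"commands":{"type":"array","items":{"type":"number","minimum":-1,"maximum":1}},"hand":{"type":"number"}},"required":["commands"]}

```bash
ls; mkdir -p pics; python3 - <<'E'
from station import manip, read_camera
import cv2,numpy as np
s=manip.state();print(s)
for n in ("side","top","wrist"):
    p=read_camera(n);cv2.imwrite(f"pics/{n}0.png",p["image"][:,:,::-1]);np.savez(f"{n}0.npz",**{k:p[k] for k in("image","z_map","mtx","extrinsics")})
    print(n,p["mtx"].tolist(),np.round(p["extrinsics"],3).tolist())
E
```

```text
pics
{'t': 0.0, 'joint_pos': array([ 5.45184307e+01,  1.18866892e+01,  8.84044855e+01,  1.44886402e-03,
        7.98415506e+01, -8.62461434e+00]), 'dq': array([ 0.09051547, -0.00697505,  0.02126504,  0.02652535, -0.04400359,
       -0.03104739]), 'joint_torque': array([-2.28646122e-04, -3.83025384e+01, -2.91598499e+01, -4.06211666e-05,
        1.06268300e-02,  2.76787898e-05]), 'position': array([259.33984305, 512.34986353, 230.10417578]), 'tool_rot': array([[-8.92134900e-01,  4.51767038e-01, -1.36485639e-03],
       [ 4.51768947e-01,  8.92133014e-01, -1.87187767e-03],
       [ 3.71980815e-04, -2.28656713e-03, -9.99997317e-01]]), 'contact_force': array([-0.63462865,  0.29831946,  0.19148747]), 'torque': array([-0.00935043,  0.05959663, -0.01376682]), 'finger_gap': 85.61625637637415}
side [[472.3265523173339, 0.0, 277.7444366022346], [0.0, 472.3265523173339, 211.8490899516354], [0.0, 0.0, 1.0]] [[-0.966, -0.105, 0.236, 226.491], [-0.259, 0.373, -0.891, 1069.543], [0.006, -0.922, -0.387, 451.457], [0.0, 0.0, 0.0, 1.0]]
top [[380.95390820833194, 0.0, 277.1503216104332], [0.0, 380.95390820833194, 212.68566203897922], [0.0, 0.0, 1.0]] [[-0.03, -0.982, 0.186, 308.078], [-0.999, 0.032, 0.007, 260.291], [-0.013, -0.186, -0.982, 929.035], [0.0, 0.0, 0.0, 1.0]]
wrist [[325.19226210127806, 0.0, 280.88058315337076], [0.0, 325.19226210127806, 209.38578927302964], [0.0, 0.0, 1.0]] [[0.451, 0.854, 0.261, 192.897], [0.892, -0.431, -0.133, 546.675], [-0.001, 0.293, -0.956, 373.407], [0.0, 0.0, 0.0, 1.0]]
```

View pics/top0.png

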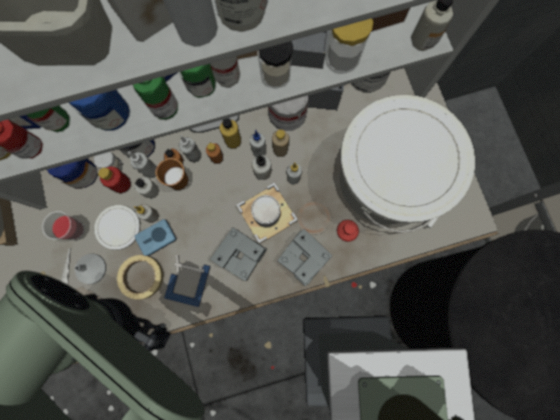

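View pics/side0.png

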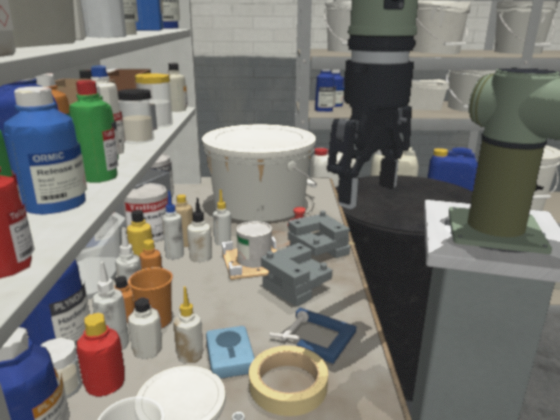

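View pics/wrist0.png

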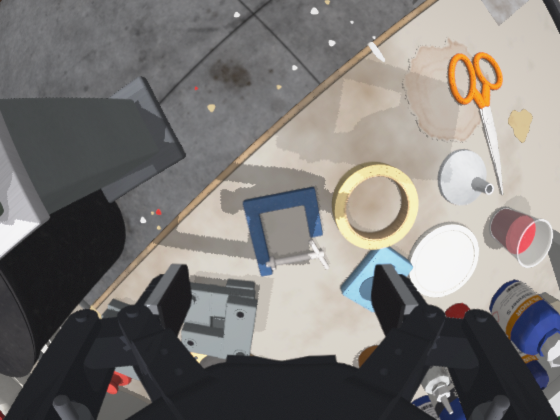

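```bash
cat > h.py <<'E'
import numpy as np,cv2
def cloud(p,fish=False):
    z=p["z_map"];K=p["mtx"];T=p["extrinsics"]
    v,u=np.mgrid[0:z.shape[0],0:z.shape[1]]
    x=(u-K[0,2])/K[0,0];y=(v-K[1,2])/K[1,1]
    if fish:
        r=np.hypot(x,y)+1e-9; s=np.tan(np.minimum(r,1.5))/r; x=x*s;y=y*s
    P=np.stack([x*z,y*z,z],-1)@T[:3,:3].T+T[:3,3]
    P[z<=0]=np.nan
    return P
def ortho(p,x0=200,x1=600,y0=0,y1=500,h=0,step=1.0,fish=False):
    """rectified image onto plane z=h; returns img with row=x descending, col=y descending"""
    xs=np.arange(x1,x0,-step);ys=np.arange(y1,y0,-step)
    X,Y=np.meshgrid(xs,ys,indexing='ij')
    W=np.stack([X,Y,np.full_like(X,h)],-1)
    return cv2.remap(p["image"],*proj(p,W,fish),cv2.INTER_CUBIC)
def proj(p,W,fish=False):
    T=p["extrinsics"];K=p["mtx"]
    C=(W-T[:3,3])@T[:3,:3]
    if fish:
        r=np.hypot(C[...,0],C[...,1])+1e-9;th=np.arctan2(r,C[...,2]);a=C[...,0]/r*th;b=C[...,1]/r*th
    else: a=C[...,0]/C[...,2];b=C[...,1]/C[...,2]
    return (a*K[0,0]+K[0,2]).astype(np.float32),(b*K[1,1]+K[1,2]).astype(np.float32)
E
python3 - <<'E'
from h import *
p=dict(np.load("top0.npz"))
im=p["image"][120:310,130:390,::-1]
cv2.imwrite("pics/topcrop.png",cv2.resize(im,None,fx=3,fy=3,interpolation=cv2.INTER_CUBIC))
P=cloud(p)
for u,v in [(238,253),(225,240),(255,260),(302,257),(290,265),(315,250),(266,207),(347,230),(172,160),(175,176),(246,215),(190,250)]: print(u,v,np.round(P[v,u],1))
s=dict(np.load("side0.npz"));
im=s["image"][190:320,200:370,::-1]
cv2.imwrite("pics/sidecrop.png",cv2.resize(im,None,fx=4,fy=4,interpolation=cv2.INTER_CUBIC))
E
```

```text
238 253 [nan nan nan]
225 240 [412.8 388.2  61. ]
255 260 [365.1 320.2  61.7]
302 257 [372.7 210.3   1.8]
290 265 [352.3 241.   45.1]
315 250 [383.6 183.3  60.4]
266 207 [484.1 291.8  75.1]
347 230 [429.5 104.7  43.4]
172 160 [606.  511.7  69.4]
175 176 [579.1 515.7  27.5]
246 215 [479.  343.7  10.3]
190 250 [398.3 482.8   0.7]
```

View pics/topcrop.png

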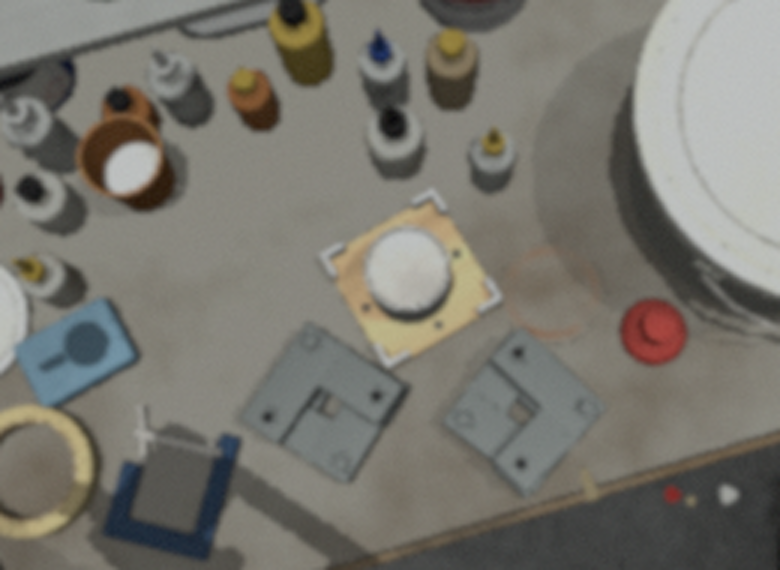

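View pics/sidecrop.png

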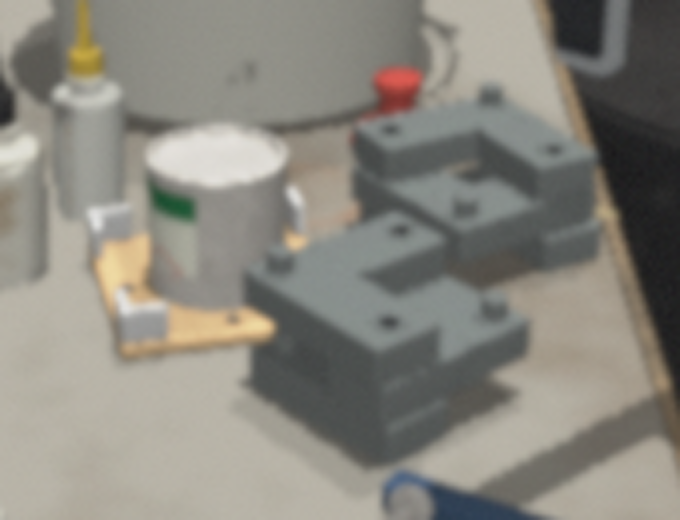

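```bash
cat >> h.py <<'E'
from scipy.optimize import minimize
def sdL(q):
    """approx signed distance (neg inside) to bracket L in its frame"""
    def box(q,x0,x1,y0,y1):
        c=np.array([(x0+x1)/2,(y0+y1)/2]);hh=np.array([(x1-x0)/2,(y1-y0)/2])
        d=np.abs(q-c)-hh
        return np.hypot(*np.maximum(d,0).T)+np.minimum(d.max(1),0)
    return np.minimum(box(q,-45,45,-45,-9),box(q,-45,-9,-45,45))
def sdS(q,h):
    d=np.abs(q)-h
    return np.hypot(*np.maximum(d,0).T)+np.minimum(d.max(1),0)
def loc(xy,p):
    c,s=np.cos(p[2]),np.sin(p[2]);d=xy-p[:2]
    return np.stack([d[:,0]*c+d[:,1]*s,-d[:,0]*s+d[:,1]*c],1)
def fit(P,level,cx,cy,R=75,tol=7,soft=1.5,th0=None):
    """P cloud HxWx3. inside = points near level; outside = points clearly lower. logistic fit"""
    Q=P.reshape(-1,3);Q=Q[~np.isnan(Q[:,0])]
    Q=Q[np.hypot(Q[:,0]-cx,Q[:,1]-cy)<R]
    ins=np.abs(Q[:,2]-level)<tol; out=Q[:,2]<level-10
    xy=np.r_[Q[ins,:2],Q[out,:2]];y=np.r_[np.ones(ins.sum()),-np.ones(out.sum())]
    # equalise by weight
    w=np.r_[np.full(ins.sum(),1.0),np.full(out.sum(),1.0)]
    def cost(p):
        d=sdL(loc(xy,p))
        return np.sum(w*np.minimum(np.logaddexp(0,y*d/soft),6))/len(y)
    best=None
    for th in (np.radians(np.arange(0,360,15)) if th0 is None else [th0]):
        for _ in range(1):
            r=minimize(cost,[cx,cy,th],method='Nelder-Mead',options=dict(initial_simplex=[[cx,cy,th],[cx+8,cy,th],[cx,cy+8,th],[cx,cy,th+.2]],maxiter=200))
            if best is None or r.fun<best.fun:best=r
    p=best.x
    return p[0],p[1],np.degrees(p[2])%360,best.fun,ins.sum(),out.sum()
E
python3 - <<'E'
from h import *
p=dict(np.load("top0.npz"));P=cloud(p)
for c in [(385,345),(370,215)]:
    Q=P.reshape(-1,3);m=np.hypot(Q[:,0]-c[0],Q[:,1]-c[1])<75
    print(np.histogram(Q[m][:,2],bins=np.arange(-10,90,5)))
    for lv in (40,60):
        print(c,lv,np.round(fit(P,lv+.5,*c),3))
E
```

```text
(array([  0, 215, 958, 155,  71,   7,  40,  39,   8,  95, 396,  26,  27,
       171, 790,  17,  16,   0,   0]), array([-10,  -5,   0,   5,  10,  15,  20,  25,  30,  35,  40,  45,  50,
        55,  60,  65,  70,  75,  80,  85]))
(385, 345) 40 [3.81882e+02 3.58959e+02 3.26793e+02 5.70000e-02 5.10000e+02 1.48500e+03]
(385, 345) 60 [3.82050e+02 3.61464e+02 1.44553e+02 5.70000e-02 9.77000e+02 2.01300e+03]
(array([   1,  255, 1141,   22,    4,   15,   36,    2,    1,  103,  376,
         18,   36,  169,  801,   19,   17,    0,    0]), array([-10,  -5,   0,   5,  10,  15,  20,  25,  30,  35,  40,  45,  50,
        55,  60,  65,  70,  75,  80,  85]))
(370, 215) 40 [3.71769e+02 2.07362e+02 2.31101e+02 4.20000e-02 4.91000e+02 1.47900e+03]
(370, 215) 60 [3.72625e+02 2.06806e+02 4.45540e+01 5.10000e-02 9.89000e+02 1.98200e+03]
```

```bash
cat >> h.py <<'E'
def fitsq(P,cx,cy,half=54.5,R=90,zlo=5,soft=1.5,zhi=200):
    Q=P.reshape(-1,3);Q=Q[~np.isnan(Q[:,0])]
    Q=Q[np.hypot(Q[:,0]-cx,Q[:,1]-cy)<R]; Q=Q[Q[:,2]<zhi]
    y=np.where(Q[:,2]>zlo,1,-1)
    best=None
    for th in np.radians(np.arange(0,90,15)):
        cost=lambda p:np.minimum(np.logaddexp(0,y*sdS(loc(Q[:,:2],p),half)/soft),6).mean()
        r=minimize(cost,[cx,cy,th],method='Nelder-Mead',options=dict(initial_simplex=[[cx,cy,th],[cx+8,cy,th],[cx,cy+8,th],[cx,cy,th+.2]]))
        if best is None or r.fun<best.fun:best=r
    return best.x[0],best.x[1],np.degrees(best.x[2])%90,best.fun
def circ(P,cx,cy,zlo,zhi,r,R=60):
    Q=P.reshape(-1,3);Q=Q[~np.isnan(Q[:,0])]
    Q=Q[(np.hypot(Q[:,0]-cx,Q[:,1]-cy)<R)&(Q[:,2]>zlo)&(Q[:,2]<zhi)]
    c,rr=cv2.minEnclosingCircle(Q[:,:2].astype(np.float32))
    return c,rr,len(Q),np.mean(Q,0)
E
python3 - <<'E'
from h import *
p=dict(np.load("top0.npz"));P=cloud(p)
print(fitsq(P,480,295,zhi=40,zlo=5))
print(circ(P,484,292,66,85,33))
o=ortho(p,400,560,210,380,h=8,step=.33)
cv2.imwrite("pics/fix.png",o[:,:,::-1])
print(circ(P,430,105,30,60,33)); 
E
```

```text
(np.float64(482.7101064816354), np.float64(292.13376378095575), np.float64(29.18052927648382), np.float64(0.1518974786540888))
((480.1495056152344, 292.97686767578125), 33.45988845825195, 665, array([479.92899493, 292.89742129,  74.4389845 ]))
((452.02691650390625, 86.67240142822266), 33.98577880859375, 156, array([444.0240281 ,  90.96688524,  44.04235268]))
```

View pics/fix.png

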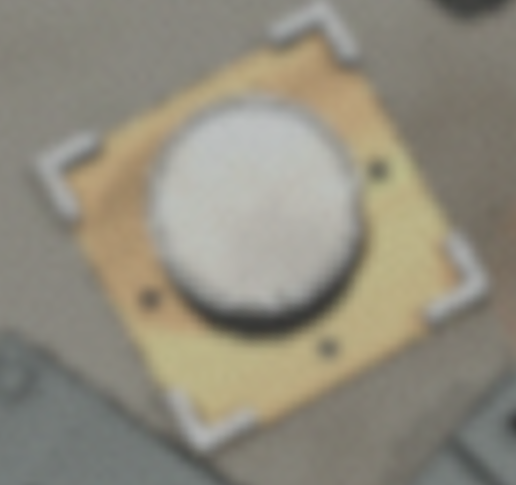

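```bash
cat > plan.py <<'E'
import numpy as np
from scipy.spatial.transform import Rotation as R
from station import manip
def Rd(psi):
    a=np.radians(psi);return np.array([[np.cos(a),np.sin(a),0],[np.sin(a),-np.cos(a),0],[0,0,-1.]])
def rows(*wps,nd=4):
    s=manip.state();T=s["tool_rot"];p=s["position"]
    print("t %.2f"%s["t"],"pos",np.round(p,1),"psi %.2f"%np.degrees(np.arctan2(T[1,0],T[0,0])),"gap %.1f"%s["finger_gap"],"F",np.round(s["contact_force"],1),"j6 %.0f"%s["joint_pos"][5])
    for x,y,z,psi in wps:
        d=T.T@(np.array([x,y,z])-p)/800
        w=R.from_matrix(T.T@Rd(psi)).as_rotvec()/(2*np.pi)
        print((x,y,z,psi),", ".join("%g"%round(v,nd) for v in np.r_[d,w]),"| dist %.0f ang %.1f"%(np.linalg.norm(d)*800,np.degrees(np.linalg.norm(w)*2*np.pi)))
E
python3 -c "
from plan import *
rows((480,293,180,120),(480,293,130,120))"
```

```text
t 0.15 pos [259.4 512.5 230.4] psi 153.14 gap 85.3 F [ 0.9 -0.5 -0. ] j6 -9
(480, 293, 180, 120) -0.3699, -0.1201, 0.0631, -0.0003, 0, 0.0921 | dist 315 ang 33.1
(480, 293, 130, 120) -0.3699, -0.12, 0.1256, -0.0003, 0, 0.0921 | dist 327 ang 33.1
```

apply_moves(
  commands=[-0.37,-0.12,0.063,0,0,0.092,-0.37,-0.12,0.063,0,0,0.092,-0.37,-0.12,0.063,0,0,0.092,-0.37,-0.12,0.063,0,0,0.092,-0.37,-0.12,0.063,0,0,0.092,-0.37,-0.12,0.063,0,0,0.092,-0.37,-0.12,0.063,0,0,0.092,-0.37,-0.12,0.126,0,0,0.092,-0.37,-0.12,0.126,0,0,0.092,-0.37,-0.12,0.126,0,0,0.092],
  hand=0,
)

```text
t: 1.15
position: [478.5, 292.8, 128.5]
tool_rot: [[-0.501, 0.866, -0.005], [0.866, 0.501, -0.003], [0.0, -0.006, -1.0]]
contact_force: [1.0, 0.2, 0.7]
finger_gap: 85.6
```

```bash
cat > snap.py <<'E'
import sys
from h import *
from station import read_camera
def snap(n,tag,save=True):
    p=read_camera(n)
    if save: cv2.imwrite(f"pics/{n}{tag}.png",p["image"][:,:,::-1])
    np.savez(f"{n}{tag}.npz",**{k:p[k] for k in("image","z_map","mtx","extrinsics")})
    return p
E
python3 - <<'E'
from snap import *
from plan import rows
p=snap("wrist","1");P=cloud(p,True)
print(circ(P,480,293,66,85,33));print(fitsq(P,480,293,zhi=40,zlo=5))
rows((480,293,31,120))
E
```

```text
((479.6021423339844, 294.06060791015625), 33.49388885498047, 7881, array([479.04255883, 295.29234532,  73.54661675]))
(np.float64(481.75926136653374), np.float64(293.52933562718914), np.float64(29.318996334647036), np.float64(0.2626601064619962))
t 1.20 pos [479.9 293.6 130.3] psi 120.07 gap 85.3 F [ 0.1 -0.4  1.2] j6 -7
(480, 293, 31, 120) -0.0007, -0.0001, 0.1241, -0.0002, 0.0001, 0.0002 | dist 99 ang 0.1
```

View pics/wrist1.png

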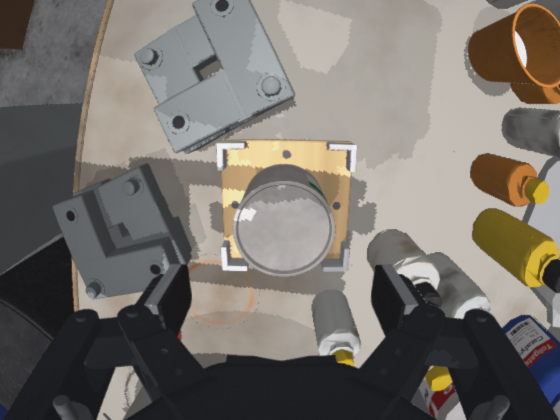

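apply_moves(
  commands=[0,0,0.06,0,0,0,0,0,0.122,0,0,0,0,0,0.122,0,0,0,0,0,0.122,0,0,0],
)

```text
t: 1.6
position: [480.0, 294.4, 33.8]
tool_rot: [[-0.502, 0.865, -0.001], [0.865, 0.502, -0.001], [-0.001, -0.001, -1.0]]
contact_force: [0.3, -0.1, 0.3]
finger_gap: 85.5
```

apply_moves(
  commands=[0,0,0,0,0,0,0,0,0,0,0,0,0,0,0,0,0,0,0,0,0,0,0,0,0,0,0,0,0,0,0,0,0,0,0,0,0,0,0,0,0,0,0,0,0,0,0,0],
  hand=1,
)

```text
t: 2.4
position: [483.2, 296.0, 38.8]
tool_rot: [[-0.502, 0.865, 0.007], [0.865, 0.502, 0.002], [-0.001, 0.007, -1.0]]
contact_force: [-2.0, -0.4, 4.6]
finger_gap: 64.1
```

```bash
python3 - <<'E'
from plan import rows
rows((480,293,120,120),(465,440,120,150),(465,440,28,150))
E
```

```text
t 2.40 pos [483.2 296.   38.8] psi 120.16 gap 64.1 F [-2.  -0.4  4.6] j6 -7
(480, 293, 120, 120) -0.0014, -0.0046, -0.1016, 0.0012, 0.0002, 0.0004 | dist 81 ang 0.5
(465, 440, 120, 150) 0.1669, 0.0715, -0.1012, 0.0011, 0.0005, -0.0829 | dist 166 ang 29.8
(465, 440, 28, 150) 0.1671, 0.0706, 0.0138, 0.0011, 0.0005, -0.0829 | dist 146 ang 29.8
```

```bash
python3 - <<'E'
from snap import *
from plan import rows
p=snap("wrist","2");snap("side","2")
rows((480,293,120,120))
E
```

```text
t 2.50 pos [483.2 296.   38.8] psi 120.15 gap 64.3 F [-2.7 -0.1  5.7] j6 -7
(480, 293, 120, 120) -0.0014, -0.0046, -0.1016, 0.0012, 0.0002, 0.0004 | dist 81 ang 0.5
```

View pics/wrist2.png

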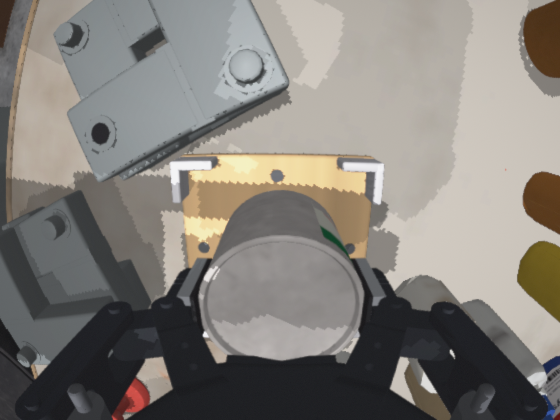

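View pics/side2.png

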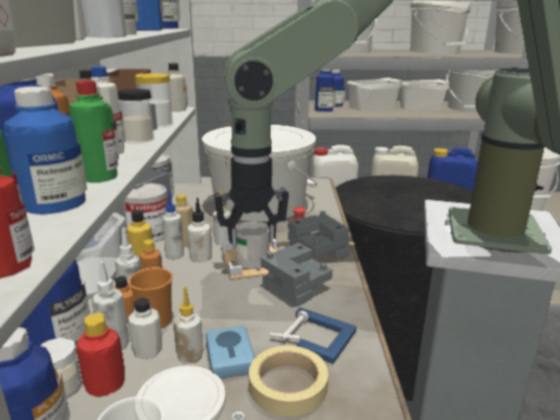

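```bash
python3 - <<'E'
from plan import rows
rows((481,294,110,120),(472,442,110,200),(472,442,38,200))
E
```

```text
t 2.50 pos [483.2 296.   38.8] psi 120.15 gap 64.3 F [-2.7 -0.1  5.7] j6 -7
(481, 294, 110, 120) -0.0009, -0.003, -0.0891, 0.0012, 0.0002, 0.0004 | dist 71 ang 0.5
(472, 442, 110, 200) 0.1647, 0.0802, -0.0887, 0.0008, 0.001, -0.2218 | dist 163 ang 79.8
(472, 442, 38, 200) 0.1649, 0.0795, 0.0013, 0.0008, 0.001, -0.2218 | dist 146 ang 79.8
```

apply_moves(
  commands=[-0.001,-0.003,-0.05,0.001,0,0,-0.001,-0.003,-0.089,0.001,0,0,-0.001,-0.003,-0.089,0.001,0,0,0.165,0.08,-0.089,0.001,0.001,-0.222,0.165,0.08,-0.089,0.001,0.001,-0.222,0.165,0.08,-0.089,0.001,0.001,-0.222,0.165,0.08,-0.089,0.001,0.001,-0.222,0.165,0.08,-0.089,0.001,0.001,-0.222,0.165,0.08,-0.089,0.001,0.001,-0.222,0.165,0.08,-0.089,0.001,0.001,-0.222,0.165,0.08,-0.089,0.001,0.001,-0.222,0.165,0.08,-0.089,0.001,0.001,-0.222],
)

```text
t: 3.7
position: [471.8, 442.3, 111.2]
tool_rot: [[-0.952, -0.307, 0.001], [-0.307, 0.952, -0.0], [-0.001, -0.0, -1.0]]
contact_force: [0.2, 0.5, -2.5]
finger_gap: 64.5
```

apply_moves(
  commands=[0,0,0,0,0,-0.03,0,0,0,0,0,-0.03,0,0,0,0,0,-0.03],
)

```text
t: 4.0
position: [471.9, 442.6, 112.2]
tool_rot: [[-0.877, -0.48, 0.002], [-0.48, 0.877, 0.001], [-0.002, -0.0, -1.0]]
contact_force: [0.6, -0.7, -1.9]
finger_gap: 64.6
```

```bash
python3 - <<'E'
from snap import *
from plan import rows
rows((472,442,60,200),(472,442,37,200))
snap("side","3")
E
```

```text
t 4.00 pos [471.9 442.6 112.2] psi -151.34 gap 64.6 F [ 0.6 -0.7 -1.9] j6 -83
(472, 442, 60, 200) 0.0004, -0.0007, 0.0652, -0, 0.0004, 0.0241 | dist 52 ang 8.7
(472, 442, 37, 200) 0.0005, -0.0006, 0.0939, -0, 0.0004, 0.0241 | dist 75 ang 8.7
```

View pics/side3.png

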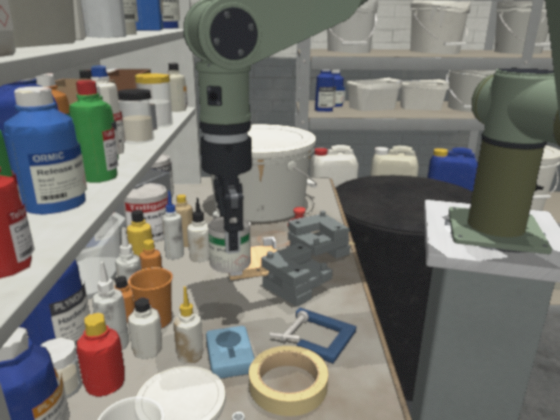

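apply_moves(
  commands=[0,0,0.05,0,0,0,0,0,0.092,0,0,0,0,0,0.096,0,0,0,0,0,0.099,0,0,0,0,0,0.099,0,0,0],
)

```text
t: 4.55
position: [472.9, 443.3, 34.2]
tool_rot: [[-0.878, -0.479, 0.004], [-0.479, 0.878, 0.002], [-0.004, -0.0, -1.0]]
contact_force: [-0.1, 0.2, -1.8]
finger_gap: 64.4
```

apply_moves(
  commands=[0,0,0.002,0,0,0,0,0,0.004,0,0,0,0,0,0.005,0,0,0,0,0,0.005,0,0,0],
)

```text
t: 4.95
position: [473.3, 443.6, 30.9]
tool_rot: [[-0.878, -0.479, 0.005], [-0.479, 0.878, 0.003], [-0.005, 0.0, -1.0]]
contact_force: [0.5, -0.2, -0.9]
finger_gap: 64.2
```

apply_moves(
  commands=[0,0,0.001,0,0,0,0,0,0.003,0,0,0,0,0,0.003,0,0,0],
)

```text
t: 5.25
position: [473.8, 443.9, 30.6]
tool_rot: [[-0.878, -0.479, 0.005], [-0.479, 0.878, 0.003], [-0.006, 0.0, -1.0]]
contact_force: [-3.1, -3.4, 8.1]
finger_gap: 64.5
```

Touching. Release and rise.

apply_moves(
  commands=[0,0,0,0,0,0,0,0,0,0,0,0,0,0,0,0,0,0,0,0,0,0,0,0,0,0,0,0,0,0],
  hand=0,
)

```text
t: 5.75
position: [473.7, 443.8, 30.3]
tool_rot: [[-0.878, -0.479, 0.005], [-0.479, 0.878, 0.003], [-0.006, 0.0, -1.0]]
contact_force: [-0.8, -0.3, -0.2]
finger_gap: 85.4
```

apply_moves(
  commands=[0,0,-0.05,0,0,0,0,0,-0.1,0,0,0,0,0,-0.15,0,0,0,0,0,-0.18,0,0,0],
)

```text
t: 6.15
position: [474.4, 444.4, 178.4]
tool_rot: [[-0.878, -0.479, 0.009], [-0.479, 0.878, 0.006], [-0.011, 0.001, -1.0]]
contact_force: [0.4, 0.5, 0.9]
finger_gap: 85.1
```

```bash
python3 - <<'E'
from snap import *
from plan import rows
snap("side","4");snap("wrist","4");P=cloud(snap("top","4"))
rows((400,290,200,180))
E
```

```text
t 6.30 pos [474.3 444.3 177. ] psi -151.40 gap 85.3 F [-0.1 -0.6 -0.2] j6 -83
(400, 290, 200, 180) 0.1736, -0.1249, -0.0308, 0.0005, 0.0017, 0.0794 | dist 173 ang 28.6
```

View pics/wrist4.png

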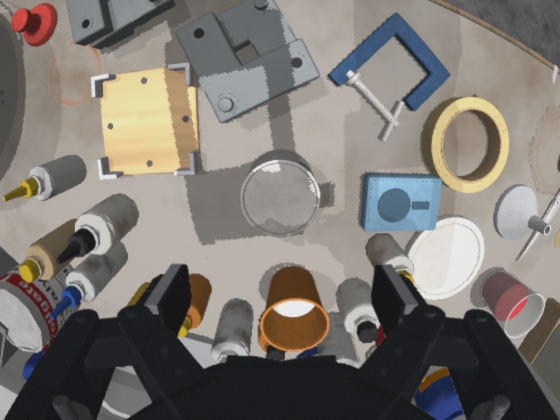

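```bash
python3 - <<'E'
from h import *
for n,f in (("wrist4",True),("top4",False)):
    p=dict(np.load(n+".npz"));P=cloud(p,f)
    print(n,"fix",np.round(fitsq(P,480,292,zhi=40,zlo=4.5),3),"guides")
    print("tin",circ(P,474,444,62,80,33))
    m=np.hypot(P[...,0]-480,P[...,1]-292)<25;print("floor",np.nanmedian(P[m][:,2]))
    for c in [(382,361),(372,207)]:
        try: print(np.round(fit(P,60.5,*c),3))
        except Exception as e: print(e)
    o=ortho(p,400,560,210,380,h=8,step=.33,fish=f)
    cv2.imwrite(f"pics/fix_{n}.png",o[:,:,::-1])
E
```

```text
wrist4 fix [4.82131e+02 2.93644e+02 2.94580e+01 1.81000e-01] guides
tin ((474.7100830078125, 444.1256408691406), 33.73849105834961, 4897, array([474.0581452 , 444.2768542 ,  65.67402242]))
floor 8.541584244470755
[3.80597e+02 3.61147e+02 1.44532e+02 5.80000e-02 7.35800e+03 9.31700e+03]
[4.10038e+02 1.68079e+02 3.16480e+02 1.13000e-01 1.36900e+03 4.91000e+03]
top4 fix [4.82763e+02 2.92207e+02 2.92420e+01 1.62000e-01] guides
tin ((494.912109375, 455.5467529296875), 21.539508819580078, 64, array([498.33630159, 457.49420079,  67.62248631]))
floor 9.55163111075126
[3.82300e+02 3.61085e+02 5.39810e+01 5.70000e-02 1.81000e+02 4.36000e+02]
[3.72579e+02 2.06897e+02 4.46720e+01 5.50000e-02 9.99000e+02 1.97100e+03]
```

View pics/fix_wrist4.png

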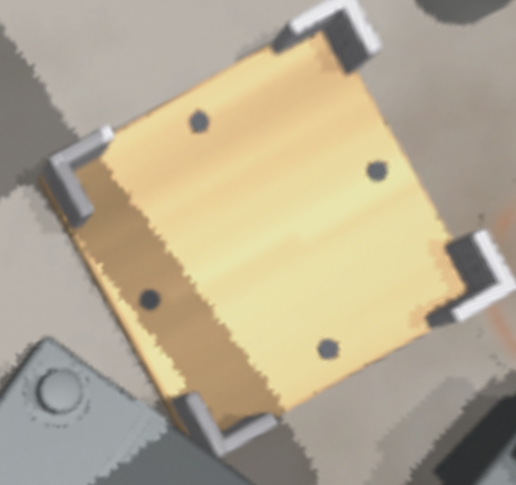

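View pics/fix_top4.png

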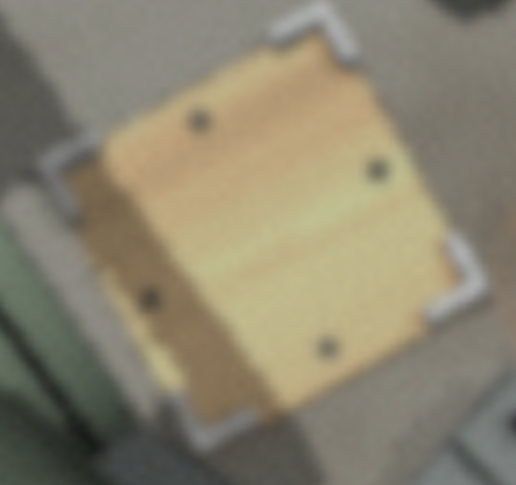

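```bash
cat >> plan.py <<'E'
def rot(a):
    a=np.radians(a);return np.array([[np.cos(a),-np.sin(a)],[np.sin(a),np.cos(a)]])
def grip(x,y,phi,arm,g=5):
    o=np.array([g,-27.] if arm=='x' else [-27.,g])
    return np.round(np.array([x,y])+rot(phi)@o,1)
E
python3 - <<'E'
from plan import *
print(grip(381.3,361.2,144.5,'x'))
rows((393,386,140,144.5))
E
```

```text
[392.9 386.1]
t 6.30 pos [474.3 444.3 177. ] psi -151.40 gap 85.3 F [-0.1 -0.6 -0.2] j6 -83
(393, 386, 140, 144.5) 0.1247, -0.0154, 0.0448, 0.0011, 0.0015, 0.1781 | dist 107 ang 64.1
```

apply_moves(
  commands=[0.125,-0.015,0.02,0.001,0.001,0.178,0.125,-0.015,0.045,0.001,0.001,0.178,0.125,-0.015,0.045,0.001,0.001,0.178,0.125,-0.015,0.045,0.001,0.001,0.178,0.125,-0.015,0.045,0.001,0.001,0.178,0.125,-0.015,0.045,0.001,0.001,0.178,0.125,-0.015,0.045,0.001,0.001,0.178,0.125,-0.015,0.045,0.001,0.001,0.178,0.125,-0.015,0.045,0.001,0.001,0.178,0.125,-0.015,0.045,0.001,0.001,0.178],
  hand=0.3,
)

```text
t: 7.3
position: [391.6, 385.4, 138.1]
tool_rot: [[-0.815, 0.579, 0.0], [0.579, 0.815, -0.002], [-0.001, -0.001, -1.0]]
contact_force: [0.4, 0.5, -0.2]
finger_gap: 60.0
```

```bash
python3 - <<'E'
from snap import *
from plan import *
p=snap("wrist","5");P=cloud(p,True)
f=fit(P,60,381,361);print(np.round(f,2))
print(np.round(fit(P,40,381,361,tol=5,th0=np.radians(f[2]+180)),2))
Q=P.reshape(-1,3);m=np.hypot(Q[:,0]-381,Q[:,1]-361)<45;print(np.histogram(Q[m][:,2],bins=np.arange(30,80,3)))
g=grip(*f[:3],'x');print(g)
rows((*g,43,f[2]))
E
```

```text
[3.8175e+02 3.6127e+02 1.4409e+02 1.0000e-01 8.1630e+03 1.2074e+04]
[3.8139e+02 3.5761e+02 3.2641e+02 9.0000e-02 4.0080e+03 7.6720e+03]
(array([  26,   26,   70, 3165,  120,   88,  132,  103,   94, 1315, 5077,
         22,   28,   71,    0,    0]), array([30, 33, 36, 39, 42, 45, 48, 51, 54, 57, 60, 63, 66, 69, 72, 75, 78]))
[393.5 386.1]
t 7.35 pos [391.9 385.6 138.5] psi 144.60 gap 60.0 F [-0.7  0.5 -0.1] j6 -19
(np.float64(393.5), np.float64(386.1), 43, np.float64(144.0939779126795)) -0.0011, 0.0017, 0.1194, -0.0001, 0.0002, 0.0014 | dist 96 ang 0.5
```

View pics/wrist5.png

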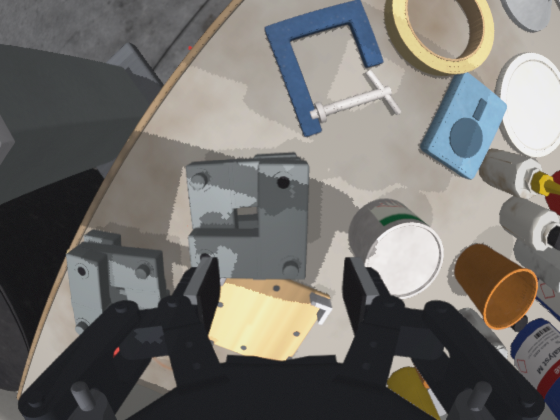

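apply_moves(
  commands=[-0.001,0.002,0.06,0,0,0.001,-0.001,0.002,0.1,0,0,0.001,-0.001,0.002,0.114,0,0,0.001,-0.001,0.002,0.118,0,0,0.001,-0.001,0.002,0.118,0,0,0.001],
)

```text
t: 7.85
position: [394.1, 386.8, 44.7]
tool_rot: [[-0.812, 0.584, 0.002], [0.584, 0.812, -0.001], [-0.002, 0.001, -1.0]]
contact_force: [-0.1, -0.2, 0.2]
finger_gap: 59.9
```

```bash
python3 - <<'E'
from snap import *
from plan import *
p=snap("wrist","6")
rows((393,386.1,43,144.1))
E
```

```text
t 7.90 pos [394.7 387.2  45.6] psi 144.25 gap 59.9 F [-0.1 -0.6  0.2] j6 -19
(393, 386.1, 43, 144.1) 0.0009, -0.0024, 0.0032, 0.0004, 0.0004, 0.0004 | dist 3 ang 0.2
```

View pics/wrist6.png

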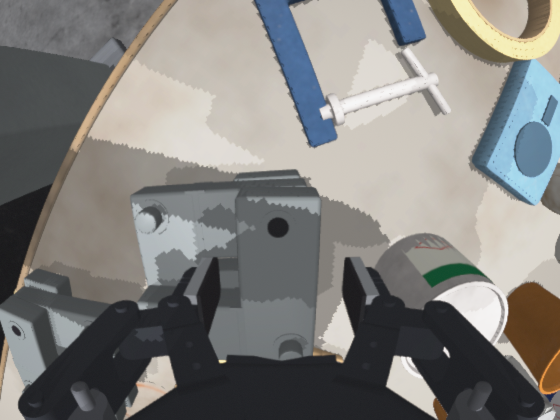

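apply_moves(
  commands=[0,-0.001,0.003,0,0,0,0,-0.001,0.003,0,0,0,0,-0.001,0.003,0,0,0,0,-0.001,0.003,0,0,0,0,-0.001,0.003,0,0,0,0,-0.001,0.003,0,0,0,0,-0.001,0.003,0,0,0,0,-0.001,0.003,0,0,0],
  hand=1,
)

```text
t: 8.7
position: [395.7, 387.6, 45.1]
tool_rot: [[-0.812, 0.584, 0.006], [0.584, 0.812, 0.003], [-0.004, 0.006, -1.0]]
contact_force: [-0.6, -0.6, 6.6]
finger_gap: 34.5
```

```bash
python3 - <<'E'
from snap import *
from plan import *
g=grip(482.2,293.2,119.5,'x');print(g)
rows((394,387,120,144),(*g,120,119.5))
E
```

```text
[503.2 310.8]
t 8.70 pos [395.7 387.6  45.1] psi 144.25 gap 34.5 F [-0.6 -0.6  6.6] j6 -19
(394, 387, 120, 144) 0.001, -0.0013, -0.0936, 0.0009, 0.0006, 0.0007 | dist 75 ang 0.5
(np.float64(503.2), np.float64(310.8), 120, 119.5) -0.1655, 0.0012, -0.093, 0.0011, 0.0004, 0.0688 | dist 152 ang 24.8
```

Gripped. Lift first and check.

apply_moves(
  commands=[0,0,-0.01,0,0,0,0,0,-0.03,0,0,0,0,0,-0.06,0,0,0,0,0,-0.09,0,0,0,0,0,-0.09,0,0,0],
)

```text
t: 9.2
position: [397.5, 389.2, 121.0]
tool_rot: [[-0.812, 0.584, 0.013], [0.584, 0.812, 0.007], [-0.006, 0.014, -1.0]]
contact_force: [0.2, 0.1, -2.7]
finger_gap: 34.6
```

```bash
python3 - <<'E'
from snap import *
from plan import *
p=snap("wrist","7");snap("side","7")
g=grip(482.2,293.2,119.5,'x')
rows((*g,110,119.5))
E
```

```text
t 9.30 pos [395.2 387.3 117.2] psi 144.25 gap 34.5 F [-0.2  0.7 -2.9] j6 -19
(np.float64(503.2), np.float64(310.8), 110, 119.5) -0.1655, 0.0012, 0.0096, 0.0011, 0.0004, 0.0688 | dist 133 ang 24.8
```

View pics/wrist7.png

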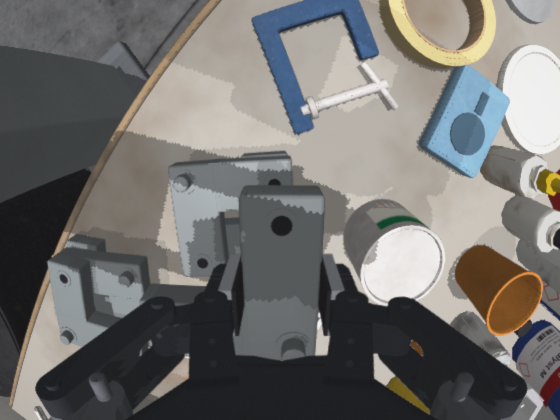

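View pics/side7.png

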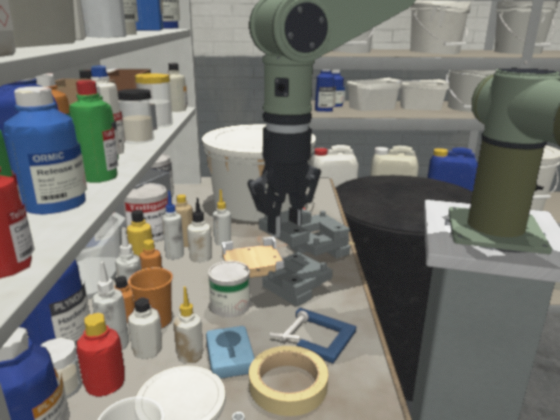

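```bash
cat > hold.py <<'E'
from h import *
from plan import *
def hold(p,nomx=40,verbose=True):
    """bracket held: plane of arm top in tool frame; end of arm along tool +-x"""
    s=manip.state();T=s["tool_rot"];o=s["position"]
    P=cloud(p,True).reshape(-1,3);P=P[~np.isnan(P[:,0])]
    t=(P-o)@T
    m=(np.abs(t[:,1])<14)&(t[:,0]>15)&(t[:,0]<60)&(t[:,2]>-35)&(t[:,2]<-5)
    q=t[m]; zm=np.median(q[:,2]);q=q[np.abs(q[:,2]-zm)<3]
    A=np.c_[q[:,0],q[:,1],np.ones(len(q))];c=np.linalg.lstsq(A,q[:,2],rcond=None)[0]
    e=np.percentile(q[:,0],99.5)
    m2=(t[:,0]>25)&(t[:,0]<38)&(np.abs(t[:,1])<40)&(np.abs(t[:,2]-zm)<3)
    print("n",len(q),"top z tool %.1f (at TCP: %.1f)"%(zm,c[2]),"tilt deg x,y",np.round(np.degrees(c[:2]),2),"end x %.1f"%e,"y range",np.round(np.percentile(t[m2][:,1],[1,99]),1))
E
python3 - <<'E'
from hold import *
p=dict(np.load("wrist7.npz"));hold(p)
E
```

```text
n 4034 top z tool -19.3 (at TCP: -19.8) tilt deg x,y [ 1.01 -0.66] end x 41.2 y range [-14.   20.7]
```

apply_moves(
  commands=[-0.166,0.001,0.01,0.001,0,0.069,-0.166,0.001,0.01,0.001,0,0.069,-0.166,0.001,0.01,0.001,0,0.069,-0.166,0.001,0.01,0.001,0,0.069,-0.166,0.001,0.01,0.001,0,0.069,-0.166,0.001,0.01,0.001,0,0.069],
)

```text
t: 9.9
position: [501.6, 310.4, 108.0]
tool_rot: [[-0.492, 0.871, -0.001], [0.871, 0.492, -0.002], [-0.001, -0.002, -1.0]]
contact_force: [-0.2, -0.6, -2.0]
finger_gap: 34.7
```

```bash
python3 - <<'E'
from snap import *
from hold import *
p=snap("wrist","8");hold(p)
P=cloud(p,True)
cv2.imwrite("pics/o8.png",ortho(p,400,560,210,380,h=8,step=.33,fish=True)[:,:,::-1])
g=grip(482.2,293.2,119.5,'x')
rows((*g,40,119.5),(*g,15,119.5))
E
```

```text
n 4117 top z tool -15.1 (at TCP: -15.5) tilt deg x,y [0.67 0.34] end x 41.9 y range [-17.2  17.6]
t 9.95 pos [501.7 310.8 108.5] psi 119.51 gap 34.3 F [ 0.1  0.3 -3. ] j6 -6
(np.float64(503.2), np.float64(310.8), 40, 119.5) -0.0008, 0.0017, 0.0856, -0.0002, 0.0002, 0 | dist 68 ang 0.1
(np.float64(503.2), np.float64(310.8), 15, 119.5) -0.0007, 0.0018, 0.1168, -0.0002, 0.0002, 0 | dist 93 ang 0.1
```

View pics/wrist8.png

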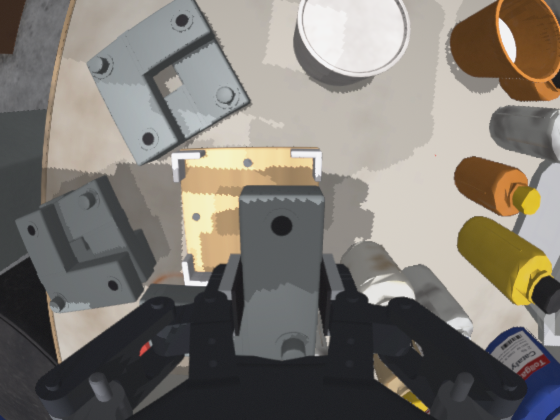

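View pics/o8.png

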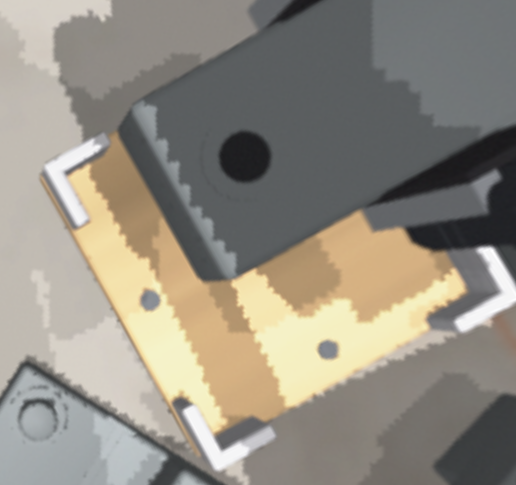

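apply_moves(
  commands=[-0.001,0.001,0.05,0,0,0,-0.001,0.001,0.085,0,0,0,-0.001,0.001,0.085,0,0,0,-0.001,0.001,0.085,0,0,0],
)

```text
t: 10.35
position: [501.6, 310.9, 40.2]
tool_rot: [[-0.494, 0.869, -0.002], [0.869, 0.494, -0.002], [-0.001, -0.003, -1.0]]
contact_force: [0.6, 0.8, -1.4]
finger_gap: 34.7
```

```bash
python3 - <<'E'
from snap import *
from hold import *
p=snap("wrist","9");hold(p)
g=grip(482.2,293.2,119.5,'x',3.5)
rows((*g,20,119.5),(*g,14,119.5))
E
```

```text
n 4193 top z tool -14.0 (at TCP: -14.4) tilt deg x,y [0.55 0.7 ] end x 42.5 y range [-18.5  16.2]
t 10.40 pos [503.1 311.4  41.7] psi 119.59 gap 34.1 F [ 0.2 -0.4 -2. ] j6 -6
(np.float64(504.0), np.float64(309.5), 20, 119.5) -0.0025, -0.0002, 0.0271, 0.0001, 0.0002, 0.0003 | dist 22 ang 0.1
(np.float64(504.0), np.float64(309.5), 14, 119.5) -0.0025, -0.0002, 0.0346, 0.0001, 0.0002, 0.0003 | dist 28 ang 0.1
```

View pics/wrist9.png

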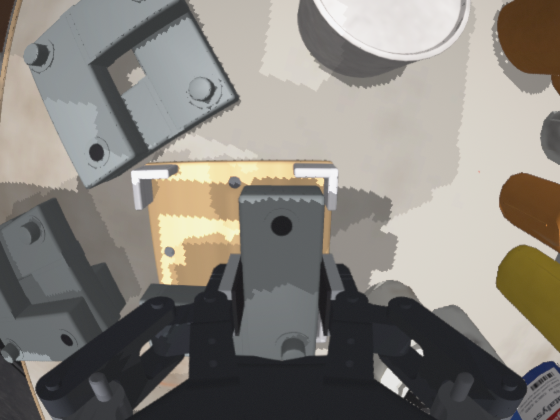

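apply_moves(
  commands=[-0.0025,0,0.01,0,0,0,-0.0025,0,0.02,0,0,0,-0.0025,0,0.027,0,0,0,-0.0025,0,0.027,0,0,0],
)

```text
t: 10.8
position: [503.3, 309.1, 19.0]
tool_rot: [[-0.494, 0.87, -0.001], [0.87, 0.494, -0.002], [-0.001, -0.002, -1.0]]
contact_force: [-0.3, -0.4, -1.4]
finger_gap: 34.3
```

apply_moves(
  commands=[0,0,0.003,0,0,0,0,0,0.006,0,0,0,0,0,0.007,0,0,0],
)

```text
t: 11.1
position: [503.1, 309.0, 13.4]
tool_rot: [[-0.494, 0.87, -0.001], [0.87, 0.494, -0.002], [-0.001, -0.002, -1.0]]
contact_force: [-3.0, -1.6, 1.8]
finger_gap: 34.2
```

apply_moves(
  commands=[0,0,0.001,0,0,0,0,0,0.002,0,0,0],
)

```text
t: 11.3
position: [503.1, 309.1, 13.3]
tool_rot: [[-0.494, 0.87, -0.002], [0.87, 0.494, -0.002], [-0.001, -0.003, -1.0]]
contact_force: [-5.0, -2.8, 12.6]
finger_gap: 34.4
```

apply_moves(
  commands=[0,0,0,0,0,0,0,0,0,0,0,0,0,0,0,0,0,0,0,0,0,0,0,0,0,0,0,0,0,0],
  hand=0.3,
)

```text
t: 11.8
position: [503.1, 309.0, 13.1]
tool_rot: [[-0.494, 0.87, -0.002], [0.87, 0.494, -0.003], [-0.001, -0.003, -1.0]]
contact_force: [-0.3, -0.5, -0.8]
finger_gap: 59.5
```

apply_moves(
  commands=[0,0,-0.02,0,0,0,0,0,-0.06,0,0,0,0,0,-0.12,0,0,0,0,0,-0.16,0,0,0,0,0,-0.16,0,0,0],
)

```text
t: 12.3
position: [508.0, 311.5, 149.3]
tool_rot: [[-0.494, 0.869, 0.012], [0.87, 0.494, 0.003], [-0.003, 0.012, -1.0]]
contact_force: [0.8, 0.3, 0.5]
finger_gap: 59.9
```

```bash
python3 - <<'E'
from snap import *
from hold import *
p=snap("wrist","10");P=cloud(p,True)
print(np.round(fit(P,28,482,293,R=62,tol=6,th0=np.radians(119.5)),2))
cv2.imwrite("pics/o10.png",ortho(p,400,560,210,380,h=28,step=.33,fish=True)[:,:,::-1])
print(np.round(fit(P,40,381,360,tol=6,th0=np.radians(325)),2))
print("tin",circ(P,474,444,58,80,33))
rows((368,337,130,145))
E
```

```text
[4.8163e+02 2.9289e+02 1.1903e+02 1.2000e-01 6.5820e+03 6.7230e+03]
[3.7969e+02 3.5882e+02 3.2690e+02 9.0000e-02 7.0310e+03 1.1968e+04]
tin ((474.49725341796875, 444.2389831542969), 33.43715286254883, 6325, array([475.37012595, 442.27160479,  65.53167192]))
t 12.35 pos [506.1 310.6 146.1] psi 119.59 gap 59.7 F [-0.5  0.1  0.3] j6 -6
(368, 337, 130, 145) 0.114, -0.134, 0.0191, 0.0009, 0.0006, -0.0706 | dist 142 ang 25.4
```

View pics/o10.png

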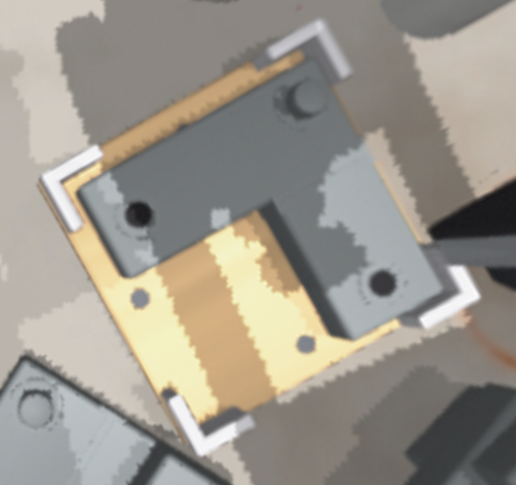

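View pics/wrist10.png

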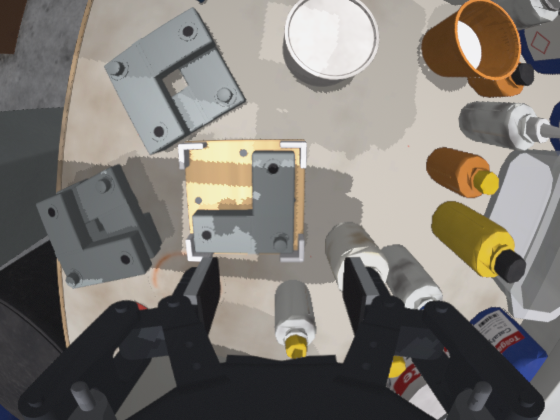

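```bash
python3 - <<'E'
from plan import *
g=grip(379.8,358.9,326.9,'x',4);print(g)
rows((*g,120,146.9))
E
```

```text
[368.4 334.1]
t 12.35 pos [506.1 310.6 146.1] psi 119.59 gap 59.7 F [-0.5  0.1  0.3] j6 -6
(np.float64(368.4), np.float64(334.1), 120, 146.9) 0.1107, -0.1354, 0.0316, 0.0009, 0.0006, -0.0759 | dist 142 ang 27.3
```

apply_moves(
  commands=[0.111,-0.135,0.01,0.001,0.001,-0.076,0.111,-0.135,0.02,0.001,0.001,-0.076,0.111,-0.135,0.032,0.001,0.001,-0.076,0.111,-0.135,0.032,0.001,0.001,-0.076,0.111,-0.135,0.032,0.001,0.001,-0.076,0.111,-0.135,0.032,0.001,0.001,-0.076],
)

```text
t: 12.95
position: [369.5, 334.6, 119.9]
tool_rot: [[-0.837, 0.546, -0.001], [0.546, 0.837, 0.002], [0.002, 0.001, -1.0]]
contact_force: [0.3, 0.6, 0.7]
finger_gap: 59.9
```

```bash
python3 - <<'E'
from snap import *
from plan import *
p=snap("wrist","11");P=cloud(p,True)
f=fit(P,40.5,380,359,tol=6,th0=np.radians(326.9));print(np.round(f,2))
g=grip(*f[:3],'x',4);print(g)
rows((*g,24,f[2]-180))
E
```

```text
[3.8160e+02 3.5852e+02 3.2704e+02 6.0000e-02 9.2080e+03 1.3755e+04]
[370.3 333.7]
t 13.00 pos [370.  334.7 120.2] psi 146.85 gap 59.7 F [ 0.5 -0.2  0.2] j6 -25
(np.float64(370.3), np.float64(333.7), 24, np.float64(147.03537220036156)) -0.0012, -0.001, 0.1202, 0.0002, -0.0003, -0.0005 | dist 96 ang 0.2
```

View pics/wrist11.png

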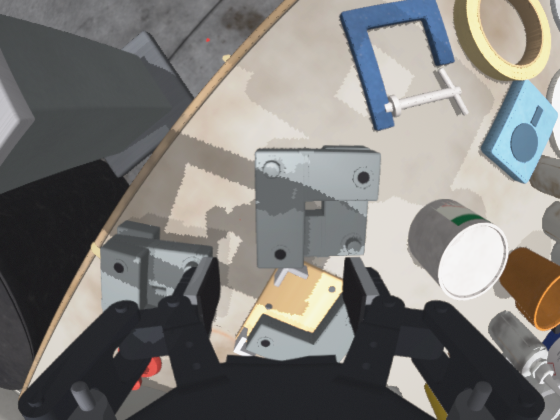

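apply_moves(
  commands=[-0.001,-0.001,0.06,0,0,0,-0.001,-0.001,0.1,0,0,0,-0.001,-0.001,0.115,0,0,0,-0.001,-0.001,0.12,0,0,0,-0.001,-0.001,0.12,0,0,0],
)

```text
t: 13.5
position: [371.3, 334.0, 24.7]
tool_rot: [[-0.837, 0.548, 0.0], [0.548, 0.837, 0.002], [0.001, 0.002, -1.0]]
contact_force: [-0.2, 0.8, 0.4]
finger_gap: 59.9
```

apply_moves(
  commands=[0,0,0,0,0,0,0,0,0,0,0,0,0,0,0,0,0,0,0,0,0,0,0,0,0,0,0,0,0,0,0,0,0,0,0,0,0,0,0,0,0,0,0,0,0,0,0,0],
  hand=1,
)

```text
t: 14.3
position: [373.2, 335.1, 26.8]
tool_rot: [[-0.837, 0.547, 0.004], [0.547, 0.837, 0.005], [-0.001, 0.006, -1.0]]
contact_force: [0.4, -0.3, 5.9]
finger_gap: 34.7
```

apply_moves(
  commands=[0,0,-0.01,0,0,0,0,0,-0.03,0,0,0,0,0,-0.06,0,0,0,0,0,-0.1,0,0,0,0,0,-0.1,0,0,0,0,0,-0.1,0,0,0],
)

```text
t: 14.9
position: [373.1, 335.0, 107.6]
tool_rot: [[-0.837, 0.547, 0.006], [0.547, 0.837, 0.006], [-0.002, 0.008, -1.0]]
contact_force: [-0.9, -0.4, -2.7]
finger_gap: 34.2
```

```bash
python3 - <<'E'
from snap import *
from hold import *
p=snap("wrist","12");hold(p)
g=grip(482,293,299.5,'x',4)
rows((*g,110,119.5))
E
```

```text
n 4811 top z tool -15.1 (at TCP: -15.2) tilt deg x,y [0.35 0.38] end x 51.5 y range [-15.9  39.5]
t 14.95 pos [372.1 334.3 106.4] psi 146.82 gap 34.3 F [-0.3  0.1 -2.1] j6 -25
(np.float64(460.5), np.float64(276.2), 110, 119.5) -0.1322, -0.0003, -0.0045, 0.0008, -0.0001, 0.0759 | dist 106 ang 27.3
```

View pics/wrist12.png

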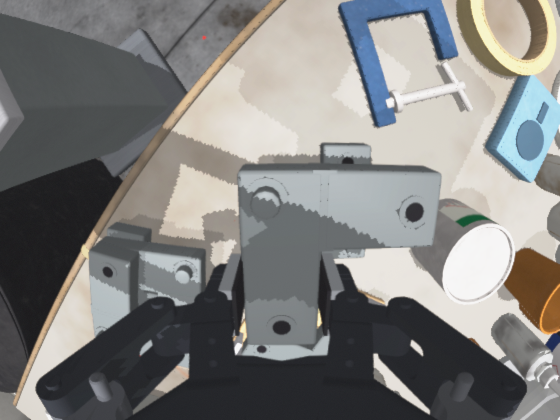

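```bash
python3 - <<'E'
from plan import *
g=grip(482,293,299.5,'x',6);print(g)
rows((*g,106,119.5))
E
```

```text
[461.5 274.5]
t 14.95 pos [372.1 334.3 106.4] psi 146.82 gap 34.3 F [-0.3  0.1 -2.1] j6 -25
(np.float64(461.5), np.float64(274.5), 106, 119.5) -0.1344, -0.0014, 0.0005, 0.0008, -0.0001, 0.0759 | dist 108 ang 27.3
```

apply_moves(
  commands=[-0.134,-0.001,0,0.001,0,0.076,-0.134,-0.001,0,0.001,0,0.076,-0.134,-0.001,0,0.001,0,0.076,-0.134,-0.001,0,0.001,0,0.076,-0.134,-0.001,0,0.001,0,0.076,-0.134,-0.001,0,0.001,0,0.076],
)

```text
t: 15.55
position: [459.4, 275.2, 105.1]
tool_rot: [[-0.495, 0.869, -0.004], [0.869, 0.495, -0.001], [0.001, -0.004, -1.0]]
contact_force: [-1.2, 0.4, -3.2]
finger_gap: 34.3
```

```bash
python3 - <<'E'
from snap import *
from hold import *
p=snap("wrist","13");hold(p)
g=grip(482,293,299.5,'x',6)
rows((*g,44,119.5))
E
```

```text
n 4879 top z tool -13.5 (at TCP: -13.5) tilt deg x,y [0.21 0.59] end x 52.1 y range [-17.3  39.4]
t 15.60 pos [459.7 275.4 105.5] psi 119.64 gap 34.5 F [-0.5 -0.4 -2.8] j6 -8
(np.float64(461.5), np.float64(274.5), 44, 119.5) -0.0022, 0.0017, 0.0769, -0.0006, -0.0002, 0.0004 | dist 62 ang 0.3
```

View pics/wrist13.png

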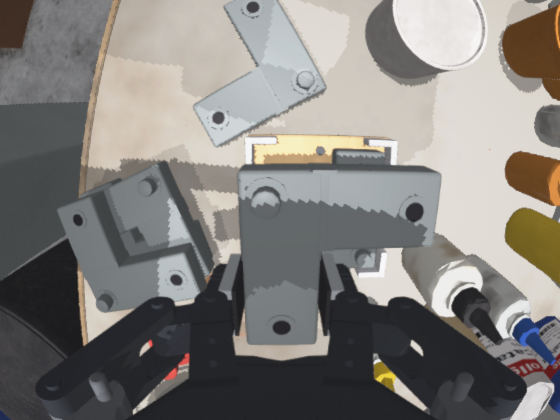

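```bash
python3 - <<'E'
from h import *
p=dict(np.load("wrist13.npz"));P=cloud(p,True)
f=fit(P,119.5,482,293,R=70,tol=5,th0=np.radians(299.5));print(np.round(f,2))
E
```

```text
[4.8058e+02 2.9224e+02 2.9907e+02 3.6000e-01 2.2772e+04 7.9200e+03]
```

apply_moves(
  commands=[-0.001,0.002,0.05,-0.0005,0,0.0004,-0.001,0.002,0.076,-0.0005,0,0.0004,-0.001,0.002,0.076,-0.0005,0,0.0004,-0.001,0.002,0.076,-0.0005,0,0.0004],
)

```text
t: 16.0
position: [460.6, 275.9, 44.7]
tool_rot: [[-0.494, 0.87, -0.001], [0.87, 0.494, 0.0], [0.001, -0.001, -1.0]]
contact_force: [0.5, 0.5, -3.0]
finger_gap: 34.4
```

```bash
python3 - <<'E'
from snap import *
from hold import *
p=snap("wrist","14");hold(p);P=cloud(p,True)
print(np.round(fit(P,58,482,293,R=70,tol=5,th0=np.radians(299.5)),2))
rows((461.2,275.2,33.5,119.5))
E
```

```text
n 4929 top z tool -12.7 (at TCP: -12.8) tilt deg x,y [0.22 0.73] end x 52.4 y range [-18.2  39.4]
[4.8103e+02 2.9400e+02 2.9975e+02 1.7000e-01 2.2787e+04 1.2550e+04]
t 16.05 pos [461.8 276.2  45.8] psi 119.57 gap 34.5 F [ 0.2  0.  -1.9] j6 -8
(461.2, 275.2, 33.5, 119.5) -0.0008, -0.0013, 0.0154, 0.0002, -0.0001, 0.0002 | dist 12 ang 0.1
```

View pics/wrist14.png

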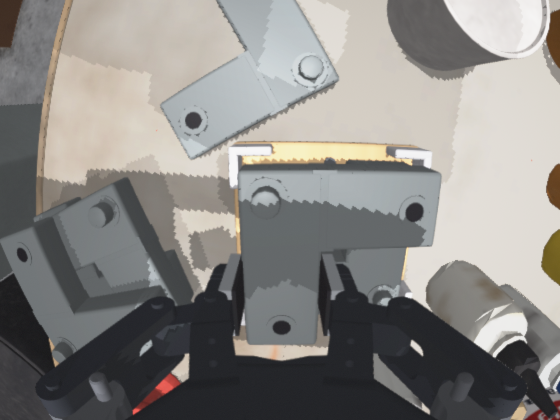

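apply_moves(
  commands=[-0.0014,0,0.006,0,0,0,-0.0014,0,0.011,0,0,0,-0.0014,0,0.014,0,0,0,-0.0014,0,0.015,0,0,0],
)

```text
t: 16.45
position: [462.9, 275.5, 34.8]
tool_rot: [[-0.494, 0.87, 0.002], [0.87, 0.494, 0.002], [0.001, 0.002, -1.0]]
contact_force: [-3.1, -0.5, 9.1]
finger_gap: 34.8
```

apply_moves(
  commands=[0,0,0,0,0,0,0,0,0,0,0,0,0,0,0,0,0,0,0,0,0,0,0,0,0,0,0,0,0,0],
  hand=0.3,
)

```text
t: 16.95
position: [462.8, 275.5, 34.8]
tool_rot: [[-0.493, 0.87, 0.002], [0.87, 0.493, 0.002], [0.001, 0.002, -1.0]]
contact_force: [-0.6, -0.5, 0.4]
finger_gap: 60.0
```

apply_moves(
  commands=[0,0,-0.02,0,0,0,0,0,-0.06,0,0,0,0,0,-0.11,0,0,0,0,0,-0.13,0,0,0,0,0,-0.13,0,0,0,0,0,-0.13,0,0,0],
)

```text
t: 17.55
position: [462.3, 275.1, 138.3]
tool_rot: [[-0.494, 0.87, 0.001], [0.87, 0.494, 0.002], [0.001, 0.002, -1.0]]
contact_force: [-0.5, -0.4, -0.4]
finger_gap: 59.7
```

```bash
python3 - <<'E'
from snap import *
from hold import *
p=snap("wrist","15");P=cloud(p,True)
print("top",np.round(fit(P,48.3,482,293,R=66,tol=5,th0=np.radians(299.5)),2))
print("below",np.round(fit(P,28.3,482,293,R=62,tol=5,th0=np.radians(119.5)),2))
p=snap("top","15");P=cloud(p)
print("top",np.round(fit(P,49.3,482,293,R=66,tol=5,th0=np.radians(299.5)),2))
cv2.imwrite("pics/o15.png",ortho(dict(np.load("wrist15.npz")),400,560,210,380,h=48,step=.33,fish=True)[:,:,::-1])
f=fit(cloud(dict(np.load("wrist15.npz")),True),20.5,381,360,R=66,tol=5,th0=np.radians(145));print(np.round(f,2))
g=grip(*f[:3],'x',4)
rows((*g,100,f[2]))
E
```

```text
top [4.8327e+02 2.9429e+02 2.9989e+02 7.0000e-02 8.5630e+03 8.0150e+03]
below [4.8302e+02 2.9313e+02 1.1580e+02 1.9000e-01 3.1000e+03 3.0910e+03]
top [4.8525e+02 2.9335e+02 2.9906e+02 1.0000e-01 2.3200e+02 2.4700e+02]
[3.7927e+02 3.5829e+02 1.4769e+02 7.0000e-02 7.5950e+03 9.4740e+03]
t 17.65 pos [461.2 274.7 136.8] psi 119.57 gap 59.9 F [-0.5  0.1 -0.7] j6 -8
(np.float64(390.3), np.float64(383.3), 100, np.float64(147.68742316770079)) 0.1618, -0.01, 0.0462, -0.0002, -0.0003, -0.0781 | dist 135 ang 28.1
```

View pics/o15.png

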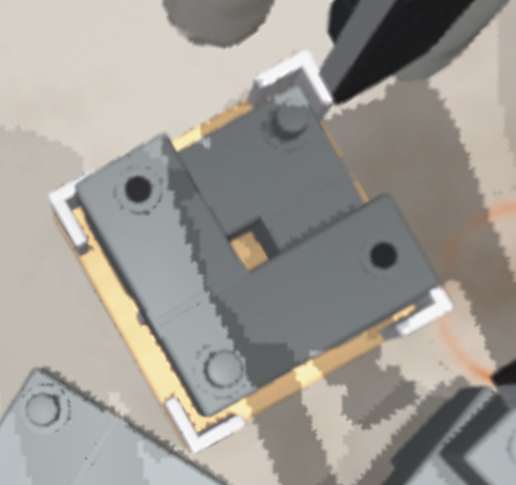

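View pics/wrist15.png

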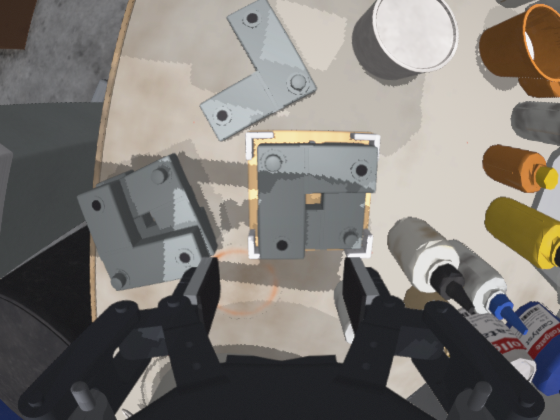

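apply_moves(
  commands=[0.162,-0.01,0.02,0,0,-0.078,0.162,-0.01,0.046,0,0,-0.078,0.162,-0.01,0.046,0,0,-0.078,0.162,-0.01,0.046,0,0,-0.078,0.162,-0.01,0.046,0,0,-0.078,0.162,-0.01,0.046,0,0,-0.078],
)

```text
t: 18.25
position: [389.7, 382.9, 98.9]
tool_rot: [[-0.844, 0.536, -0.004], [0.536, 0.844, -0.001], [0.002, -0.003, -1.0]]
contact_force: [0.4, 0.2, 0.2]
finger_gap: 59.9
```

```bash
python3 - <<'E'
from snap import *
from plan import *
p=snap("wrist","16");P=cloud(p,True)
f=fit(P,20.5,380,359,R=66,tol=6,th0=np.radians(146.9));print(np.round(f,2))
g=grip(*f[:3],'x',4);print(g)
rows((*g,4.5,f[2]))
E
```

```text
[3.8026e+02 3.5740e+02 1.4845e+02 1.4000e-01 8.3290e+03 1.1408e+04]
[391.  382.5]
t 18.30 pos [390.2 382.9  99.5] psi 147.57 gap 59.9 F [ 0.3 -0.2  0.6] j6 -22
(np.float64(391.0), np.float64(382.5), 4.5, np.float64(148.44960352119543)) -0.0013, 0.0004, 0.1187, -0.0003, -0.0003, -0.0024 | dist 95 ang 0.9
```

View pics/wrist16.png

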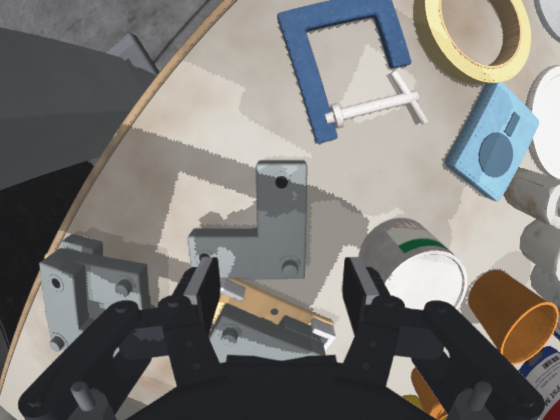

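apply_moves(
  commands=[-0.001,0,0.06,0,0,-0.002,-0.001,0,0.1,0,0,-0.002,-0.001,0,0.114,0,0,-0.002,-0.001,0,0.118,0,0,-0.002,-0.001,0,0.118,0,0,-0.002],
)

```text
t: 18.8
position: [391.7, 382.6, 5.8]
tool_rot: [[-0.85, 0.527, -0.002], [0.527, 0.85, 0.0], [0.002, -0.001, -1.0]]
contact_force: [1.4, 0.6, 0.0]
finger_gap: 60.0
```

apply_moves(
  commands=[0,0,0,0,0,0,0,0,0,0,0,0,0,0,0,0,0,0,0,0,0,0,0,0,0,0,0,0,0,0,0,0,0,0,0,0,0,0,0,0,0,0,0,0,0,0,0,0],
  hand=1,
)

```text
t: 19.6
position: [393.5, 383.8, 8.2]
tool_rot: [[-0.85, 0.527, 0.002], [0.527, 0.85, 0.003], [-0.0, 0.003, -1.0]]
contact_force: [-0.4, -0.6, 6.0]
finger_gap: 34.8
```

apply_moves(
  commands=[0,0,-0.01,0,0,0,0,0,-0.03,0,0,0,0,0,-0.07,0,0,0,0,0,-0.12,0,0,0,0,0,-0.15,0,0,0,0,0,-0.15,0,0,0],
)

```text
t: 20.2
position: [396.2, 385.7, 133.4]
tool_rot: [[-0.85, 0.526, 0.011], [0.526, 0.85, 0.009], [-0.005, 0.013, -1.0]]
contact_force: [0.6, -0.3, -1.2]
finger_gap: 34.1
```

```bash
python3 - <<'E'
from snap import *
from hold import *
p=snap("wrist","17");hold(p)
g=grip(482.3,293.3,119.5,'x',4)
rows((*g,120,119.5))
E
```

```text
n 4004 top z tool -15.1 (at TCP: -15.7) tilt deg x,y [ 1.02 -0.45] end x 42.2 y range [-14.7  19.9]
t 20.25 pos [394.6 384.5 130.6] psi 148.24 gap 34.6 F [ 0.3 -0.7 -1.9] j6 -23
(np.float64(503.8), np.float64(310.1), 120, 119.5) -0.165, -0.0073, 0.0135, 0.0014, 0, 0.0798 | dist 133 ang 28.7
```

View pics/wrist17.png

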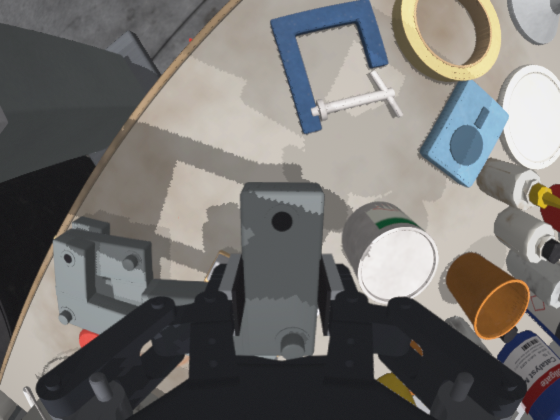

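apply_moves(
  commands=[-0.165,-0.007,0.01,0.001,0,0.08,-0.165,-0.007,0.01,0.001,0,0.08,-0.165,-0.007,0.013,0.001,0,0.08,-0.165,-0.007,0.013,0.001,0,0.08,-0.165,-0.007,0.013,0.001,0,0.08,-0.165,-0.007,0.013,0.001,0,0.08,-0.165,-0.007,0.013,0.001,0,0.08],
)

```text
t: 20.95
position: [502.5, 310.5, 119.3]
tool_rot: [[-0.493, 0.87, 0.0], [0.87, 0.493, 0.001], [0.001, 0.0, -1.0]]
contact_force: [-1.5, -0.5, -1.8]
finger_gap: 34.4
```

```bash
python3 - <<'E'
from snap import *
from hold import *
p=snap("wrist","18");hold(p)
g=grip(482.3,293.3,119.5,'x',3.5)
rows((*g,64,119.5))
E
```

```text
n 4120 top z tool -12.0 (at TCP: -12.5) tilt deg x,y [ 0.84 -0.03] end x 43.0 y range [-17.   17.6]
t 21.00 pos [502.8 310.7 119.8] psi 119.55 gap 34.4 F [-0.1  0.1 -2.6] j6 -6
(np.float64(504.1), np.float64(309.6), 64, 119.5) -0.0021, 0.0007, 0.0697, 0.0002, -0.0001, 0.0001 | dist 56 ang 0.1
```

apply_moves(
  commands=[-0.003,0.001,0.05,0,0,0,-0.003,0.001,0.067,0,0,0,-0.003,0.001,0.067,0,0,0,-0.003,0.001,0.067,0,0,0],
)

```text
t: 21.4
position: [504.4, 309.4, 66.3]
tool_rot: [[-0.494, 0.87, 0.0], [0.87, 0.494, 0.001], [0.001, 0.001, -1.0]]
contact_force: [0.2, 1.5, -1.5]
finger_gap: 34.2
```

```bash
python3 - <<'E'
from snap import *
from hold import *
p=snap("wrist","19");hold(p);P=cloud(p,True)
print(np.round(fit(P,79,482,293,R=70,tol=5,th0=np.radians(119.5)),2))
cv2.imwrite("pics/o19.png",ortho(p,400,560,210,380,h=48,step=.33,fish=True)[:,:,::-1])
g=grip(482.3,293.3,119.5,'x',2.8)
rows((*g,54,119.5))
E
```

```text
n 4150 top z tool -11.5 (at TCP: -11.9) tilt deg x,y [0.82 0.12] end x 43.3 y range [-17.6  17. ]
[4.8385e+02 2.9289e+02 1.2062e+02 1.6000e-01 1.3664e+04 1.7531e+04]
t 21.45 pos [505.3 309.6  67.3] psi 119.58 gap 34.4 F [-0.3  0.7 -1.2] j6 -6
(np.float64(504.4), np.float64(309.0), 54, 119.5) -0.0002, -0.0014, 0.0166, 0.0005, -0.0001, 0.0002 | dist 13 ang 0.2
```

View pics/wrist19.png

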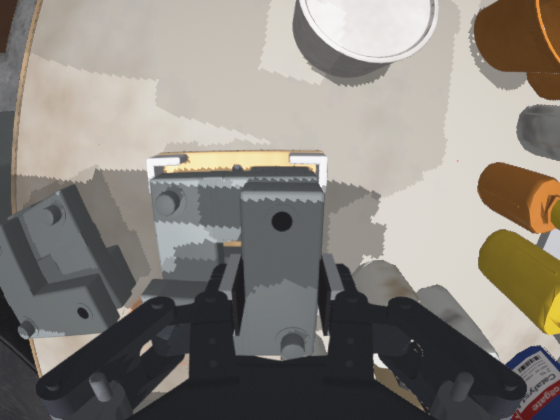

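apply_moves(
  commands=[0,-0.0014,0.005,0,0,0,0,-0.0014,0.009,0,0,0,0,-0.0014,0.011,0,0,0],
)

```text
t: 21.75
position: [504.6, 309.2, 58.8]
tool_rot: [[-0.494, 0.87, 0.003], [0.87, 0.494, 0.002], [0.0, 0.004, -1.0]]
contact_force: [0.2, -0.0, -1.9]
finger_gap: 34.3
```

apply_moves(
  commands=[0,0,0.002,0,0,0,0,0,0.003,0,0,0,0,0,0.003,0,0,0],
)

```text
t: 22.05
position: [504.6, 309.2, 56.4]
tool_rot: [[-0.494, 0.87, 0.003], [0.87, 0.494, 0.002], [0.0, 0.004, -1.0]]
contact_force: [0.0, -0.7, -2.3]
finger_gap: 34.1
```

apply_moves(
  commands=[0,0,0.002,0,0,0,0,0,0.003,0,0,0,0,0,0.003,0,0,0],
)

```text
t: 22.35
position: [504.8, 309.3, 56.2]
tool_rot: [[-0.494, 0.87, 0.003], [0.87, 0.494, 0.002], [0.0, 0.003, -1.0]]
contact_force: [-3.3, -2.1, 9.2]
finger_gap: 34.2
```

apply_moves(
  commands=[0,0,0,0,0,0,0,0,0,0,0,0,0,0,0,0,0,0,0,0,0,0,0,0,0,0,0,0,0,0],
  hand=0.3,
)

```text
t: 22.85
position: [504.7, 309.3, 55.9]
tool_rot: [[-0.494, 0.87, 0.003], [0.87, 0.494, 0.002], [0.0, 0.003, -1.0]]
contact_force: [-0.3, -0.4, 2.1]
finger_gap: 59.8
```

apply_moves(
  commands=[0,0,-0.02,0,0,0,0,0,-0.06,0,0,0,0,0,-0.11,0,0,0,0,0,-0.13,0,0,0,0,0,-0.13,0,0,0,0,0,-0.13,0,0,0],
)

```text
t: 23.45
position: [504.4, 309.0, 160.3]
tool_rot: [[-0.494, 0.87, 0.003], [0.87, 0.494, 0.002], [0.0, 0.004, -1.0]]
contact_force: [-0.6, 0.1, -1.1]
finger_gap: 59.9
```

```bash
python3 - <<'E'
from snap import *
from hold import *
p=snap("wrist","20");P=cloud(p,True)
print("L3",np.round(fit(P,68.3,482,293,R=66,tol=5,th0=np.radians(119.5)),2))
print("L2",np.round(fit(P,48.3,482,293,R=66,tol=5,th0=np.radians(299.5)),2))
pt=snap("top","20");Pt=cloud(pt)
print("L3 top",np.round(fit(Pt,69.3,482,293,R=66,tol=5,th0=np.radians(119.5)),2))
cv2.imwrite("pics/o20.png",ortho(p,400,560,210,380,h=68,step=.33,fish=True)[:,:,::-1])
print(circ(P,474,444,58,80,33))
f=fit(Pt,60.5,372,207);print("B3",np.round(f,2))
g=grip(*f[:3],'y',4);print(g)
rows((*g,140,f[2]+90),((g[0]+504)/2,(g[1]+309)/2,165,132))
E
```

```text
L3 [4.8310e+02 2.9349e+02 1.1873e+02 1.0000e-01 7.6240e+03 7.7570e+03]
L2 [4.828e+02 2.934e+02 2.989e+02 1.200e-01 3.669e+03 3.725e+03]
L3 top [4.8389e+02 2.9211e+02 1.2046e+02 1.1000e-01 3.4900e+02 6.9000e+01]
((474.5149841308594, 444.4576110839844), 33.54916763305664, 6022, array([474.63434256, 443.35517433,  65.57031652]))
B3 [372. 207.   0.  nan   0.   0.]
[345. 211.]
t 23.55 pos [503.1 308.5 158.2] psi 119.58 gap 59.7 F [ 0.2  0.  -0.6] j6 -6
(np.float64(345.0), np.float64(211.0), 140, np.float64(90.0)) -0.0084, -0.2321, 0.0229, -0.0001, -0.0001, 0.0822 | dist 187 ang 29.6
(np.float64(424.5), np.float64(260.0), 165, 132) -0.0042, -0.1154, -0.0084, -0, -0.0001, -0.0345 | dist 93 ang 12.4h.py:48: RuntimeWarning: invalid value encountered in scalar divide
  return np.sum(w*np.minimum(np.logaddexp(0,y*d/soft),6))/len(y)
```

View pics/o20.png

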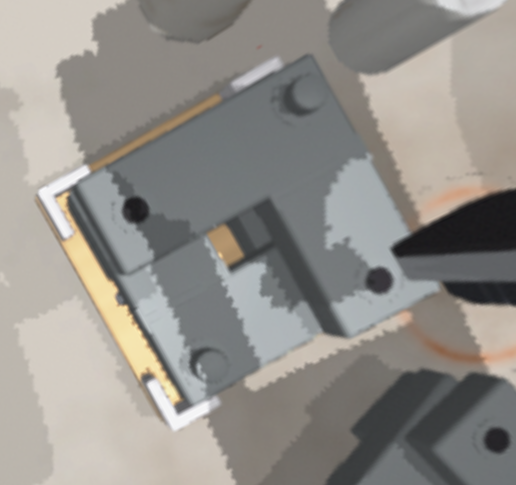

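View pics/wrist20.png

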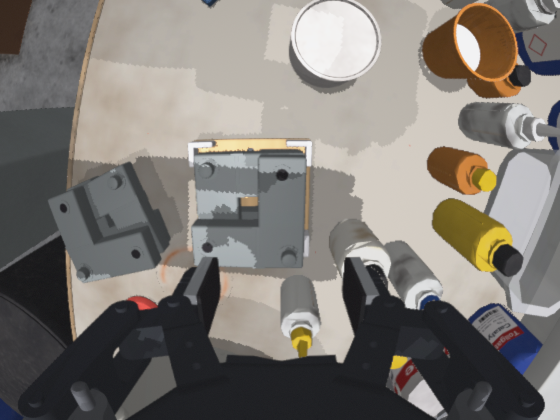

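```bash
python3 - <<'E'
from plan import *
g=grip(372.6,206.9,44.6,'y',4);print(g)
rows((*g,140,134.6))
E
```

```text
[350.6 190.8]
t 23.55 pos [503.1 308.5 158.2] psi 119.58 gap 59.7 F [ 0.2  0.  -0.6] j6 -6
(np.float64(350.6), np.float64(190.8), 140, 134.6) -0.0338, -0.2384, 0.0229, -0, -0.0001, -0.0417 | dist 194 ang 15.0
```

apply_moves(
  commands=[-0.034,-0.238,0.01,0,0,-0.042,-0.034,-0.238,0.01,0,0,-0.042,-0.034,-0.238,0.023,0,0,-0.042,-0.034,-0.238,0.023,0,0,-0.042,-0.034,-0.238,0.023,0,0,-0.042,-0.034,-0.238,0.023,0,0,-0.042,-0.034,-0.238,0.023,0,0,-0.042],
)

```text
t: 24.25
position: [352.3, 191.3, 140.2]
tool_rot: [[-0.703, 0.711, 0.001], [0.711, 0.703, 0.001], [0.0, 0.001, -1.0]]
contact_force: [-0.2, -0.6, 0.3]
finger_gap: 59.8
```

```bash
python3 - <<'E'
from snap import *
from plan import *
p=snap("wrist","21");P=cloud(p,True)
f=fit(P,60.5,372,207,tol=5);print(np.round(f,2))
g=grip(*f[:3],'y',4);print(g)
rows((*g,42.5,f[2]+90))
E
```

```text
[3.7221e+02 2.0766e+02 4.4340e+01 9.0000e-02 8.2020e+03 1.1765e+04]
[350.1 191.6]
t 24.30 pos [352.8 191.5 140.5] psi 134.71 gap 59.8 F [-0.5  0.2  1.2] j6 -29
(np.float64(350.1), np.float64(191.6), 42.5, np.float64(134.34238992377982)) 0.0025, -0.0025, 0.1225, 0.0003, 0, 0.001 | dist 98 ang 0.4
```

View pics/wrist21.png

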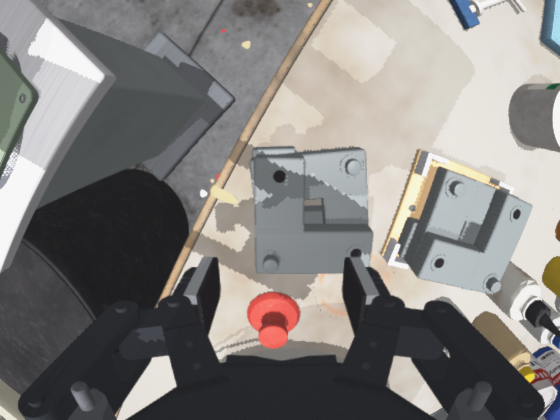

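apply_moves(
  commands=[0.002,-0.002,0.06,0,0,0.001,0.002,-0.002,0.1,0,0,0.001,0.002,-0.002,0.118,0,0,0.001,0.002,-0.002,0.123,0,0,0.001,0.002,-0.002,0.123,0,0,0.001],
)

```text
t: 24.8
position: [351.6, 192.1, 42.0]
tool_rot: [[-0.699, 0.715, 0.001], [0.715, 0.699, 0.001], [-0.0, 0.001, -1.0]]
contact_force: [0.4, 0.3, 0.6]
finger_gap: 59.7
```

apply_moves(
  commands=[0,0,0,0,0,0,0,0,0,0,0,0,0,0,0,0,0,0,0,0,0,0,0,0,0,0,0,0,0,0,0,0,0,0,0,0,0,0,0,0,0,0,0,0,0,0,0,0],
  hand=1,
)

```text
t: 25.6
position: [353.6, 192.7, 43.6]
tool_rot: [[-0.699, 0.715, 0.005], [0.715, 0.699, 0.002], [-0.002, 0.005, -1.0]]
contact_force: [0.0, -0.6, 6.0]
finger_gap: 34.8
```

apply_moves(
  commands=[0,0,-0.01,0,0,0,0,0,-0.03,0,0,0,0,0,-0.07,0,0,0,0,0,-0.11,0,0,0,0,0,-0.12,0,0,0,0,0,-0.12,0,0,0],
)

```text
t: 26.2
position: [354.0, 192.7, 140.8]
tool_rot: [[-0.699, 0.715, 0.009], [0.715, 0.699, 0.003], [-0.004, 0.008, -1.0]]
contact_force: [0.7, -0.3, -2.1]
finger_gap: 34.6
```

```bash
python3 - <<'E'
from snap import *
from hold import *
p=snap("wrist","22");hold(p)
g=grip(482.7,293.3,299.5,'y',4);print(g)
rows((*g,145,29.5))
E
```

```text
n 4367 top z tool -18.5 (at TCP: -19.0) tilt deg x,y [ 0.88 -0.38] end x 42.8 y range [-15.6  19.1]
[472.9 318.8]
t 26.25 pos [352.7 192.3 139.3] psi 134.37 gap 34.2 F [-0.8  0.1 -3.1] j6 -28
(np.float64(472.9), np.float64(318.8), 145, 29.5) 0.0079, 0.218, -0.0061, 0.0009, -0.0005, 0.2913 | dist 175 ang 104.9
```

View pics/wrist22.png

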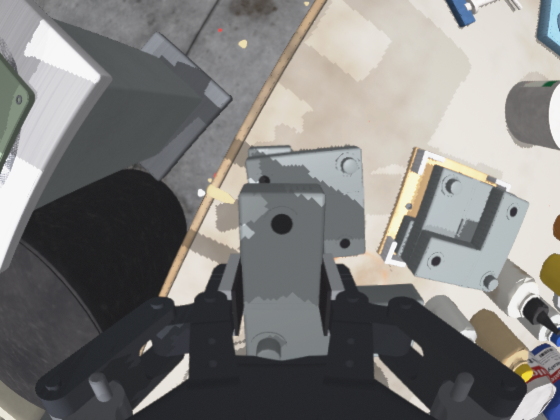

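apply_moves(
  commands=[0.008,0.218,-0.006,0.001,0,0.29,0.008,0.218,-0.006,0.001,0,0.29,0.008,0.218,-0.006,0.001,0,0.29,0.008,0.218,-0.006,0.001,0,0.29,0.008,0.218,-0.006,0.001,0,0.29,0.008,0.218,-0.006,0.001,0,0.29,0.008,0.218,-0.006,0.001,0,0.29,0.008,0.218,-0.006,0.001,0,0.29,0.008,0.218,-0.006,0.001,0,0.29,0.008,0.218,-0.006,0.001,0,0.29,0.008,0.218,-0.006,0.001,0,0.29,0.008,0.218,-0.006,0.001,0,0.29],
)

```text
t: 27.45
position: [471.0, 317.9, 141.5]
tool_rot: [[0.858, 0.513, -0.005], [0.513, -0.858, 0.0], [-0.005, -0.003, -1.0]]
contact_force: [0.4, -0.3, -2.2]
finger_gap: 34.7
```

```bash
python3 - <<'E'
from snap import *
from hold import *
g=grip(482.7,293.3,299.5,'y',2.8);print(g)
rows((*g,110,29.5))
E
```

```text
[471.8 318.2]
t 27.45 pos [471.  317.9 141.5] psi 30.88 gap 34.7 F [ 0.4 -0.3 -2.2] j6 84
(np.float64(471.8), np.float64(318.2), 110, 29.5) 0.0013, 0.0004, 0.0394, -0.0005, 0.0007, 0.0038 | dist 32 ang 1.4
```

apply_moves(
  commands=[0.001,0,0.03,-0.0005,0.0007,0.004,0.001,0,0.05,-0.0005,0.0007,0.004,0.001,0,0.05,-0.0005,0.0007,0.004,0.001,0,0.05,-0.0005,0.0007,0.004],
)

```text
t: 27.85
position: [470.0, 317.6, 99.4]
tool_rot: [[0.871, 0.492, -0.004], [0.492, -0.871, -0.002], [-0.004, -0.0, -1.0]]
contact_force: [1.0, 1.0, -2.2]
finger_gap: 34.6
```

```bash
python3 - <<'E'
from snap import *
from hold import *
p=snap("wrist","23");hold(p);P=cloud(p,True);z=manip.state()["position"][2]
print(np.round(fit(P,z+15.5,482,293,R=70,tol=5,th0=np.radians(299.5)),2))
g=grip(482.7,293.3,299.5,'y',2.8);print(g)
rows((*g,80,29.5))
E
```

```text
n 4284 top z tool -15.6 (at TCP: -16.1) tilt deg x,y [0.88 0.21] end x 42.2 y range [-17.5  17.3]
[4.7350e+02 2.9355e+02 2.8880e+02 2.4000e-01 1.4064e+04 1.6175e+04]
[471.8 318.2]
t 27.90 pos [471.1 318.1 100.7] psi 29.44 gap 34.6 F [-0.  -0.3 -2. ] j6 86
(np.float64(471.8), np.float64(318.2), 80, 29.5) 0.0009, 0.0004, 0.0258, -0, 0.0003, -0.0002 | dist 21 ang 0.1
```

View pics/wrist23.png

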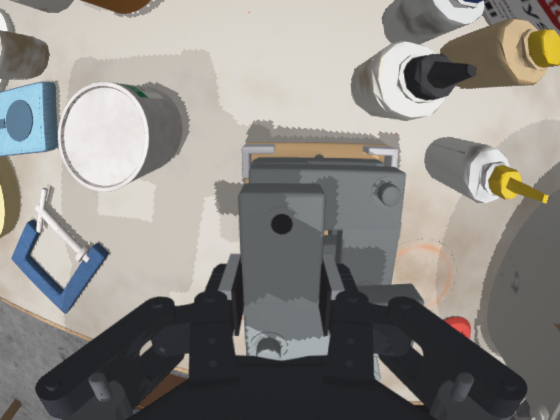

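apply_moves(
  commands=[0.001,0,0.01,0,0,0,0.001,0,0.02,0,0,0,0.001,0,0.026,0,0,0,0.001,0,0.026,0,0,0],
)

```text
t: 28.3
position: [470.9, 318.1, 78.7]
tool_rot: [[0.871, 0.491, -0.003], [0.491, -0.871, -0.002], [-0.004, -0.0, -1.0]]
contact_force: [-0.2, -0.7, -2.5]
finger_gap: 34.6
```

```bash
python3 - <<'E'
from snap import *
from hold import *
p=snap("wrist","24");hold(p)
g=grip(482.7,293.3,299.5,'y',3);print(g)
rows((*g,73,29.5))
E
```

```text
n 4372 top z tool -16.4 (at TCP: -16.8) tilt deg x,y [0.68 0.15] end x 42.9 y range [-17.4  17.3]
[472.  318.3]
t 28.35 pos [471.3 318.3  79.3] psi 29.44 gap 34.5 F [-0.2 -0.4 -1.7] j6 86
(np.float64(472.0), np.float64(318.3), 73, 29.5) 0.0008, 0.0004, 0.0079, -0, 0.0005, -0.0002 | dist 6 ang 0.2
```

View pics/wrist24.png

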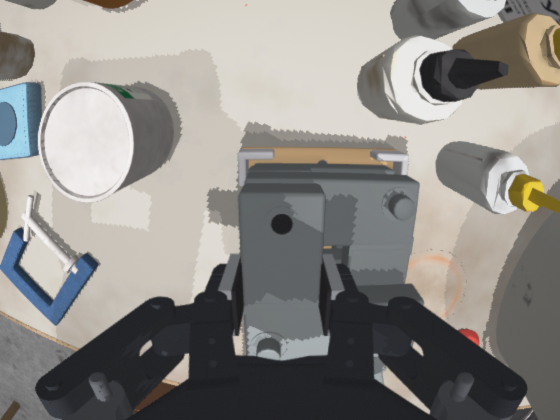

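apply_moves(
  commands=[0.001,0,0.004,0,0.0005,0,0.001,0,0.007,0,0.0005,0,0.001,0,0.009,0,0.0005,0],
)

```text
t: 28.65
position: [471.9, 318.7, 71.9]
tool_rot: [[0.871, 0.491, 0.0], [0.491, -0.871, 0.0], [0.0, -0.0, -1.0]]
contact_force: [1.2, 1.3, -0.9]
finger_gap: 34.5
```

apply_moves(
  commands=[0,0,0.001,0,0,0,0,0,0.002,0,0,0],
)

```text
t: 28.85
position: [472.0, 318.7, 71.7]
tool_rot: [[0.871, 0.492, -0.0], [0.492, -0.871, -0.0], [-0.0, 0.0, -1.0]]
contact_force: [-4.4, -2.4, 10.1]
finger_gap: 34.8
```

apply_moves(
  commands=[0,0,0,0,0,0,0,0,0,0,0,0,0,0,0,0,0,0,0,0,0,0,0,0,0,0,0,0,0,0],
  hand=0.3,
)

```text
t: 29.35
position: [472.0, 318.7, 71.6]
tool_rot: [[0.871, 0.492, -0.0], [0.492, -0.871, -0.0], [-0.0, 0.0, -1.0]]
contact_force: [-0.3, -0.1, 0.7]
finger_gap: 60.0
```

apply_moves(
  commands=[0,0,-0.02,0,0,0,0,0,-0.06,0,0,0,0,0,-0.1,0,0,0,0,0,-0.13,0,0,0,0,0,-0.13,0,0,0,0,0,-0.13,0,0,0],
)

```text
t: 29.95
position: [472.1, 318.8, 175.8]
tool_rot: [[0.871, 0.492, 0.001], [0.492, -0.871, 0.0], [0.001, 0.0, -1.0]]
contact_force: [-0.0, 0.0, -0.3]
finger_gap: 59.6
```

```bash
python3 - <<'E'
from snap import *
from hold import *
p=snap("wrist","25");P=cloud(p,True)
print("L4",np.round(fit(P,88.3,482,293,R=66,tol=5,th0=np.radians(299.5)),2))
print("L3",np.round(fit(P,68.3,482,293,R=66,tol=5,th0=np.radians(119.5)),2))
cv2.imwrite("pics/o25.png",ortho(p,400,560,210,380,h=88,step=.33,fish=True)[:,:,::-1])
print(circ(P,474,444,58,80,33))
g=grip(372,207,226,'y',4);print(g)
rows((*g,150,136))
E
```

```text
L4 [4.8089e+02 2.9299e+02 2.9837e+02 1.1000e-01 7.7060e+03 7.5020e+03]
L3 [4.8146e+02 2.9252e+02 1.1949e+02 1.5000e-01 3.7560e+03 3.3890e+03]
((474.7212219238281, 444.3258972167969), 33.53782653808594, 4841, array([475.39503916, 443.39559204,  65.5216119 ]))
[393.6 223.6]
t 30.00 pos [471.3 318.4 174.5] psi 29.45 gap 59.9 F [ 0.5  0.4 -0.4] j6 86
(np.float64(393.6), np.float64(223.6), 150, 136) -0.1427, 0.0554, 0.0308, -0.0003, 0.0002, -0.296 | dist 125 ang 106.6
```

View pics/o25.png

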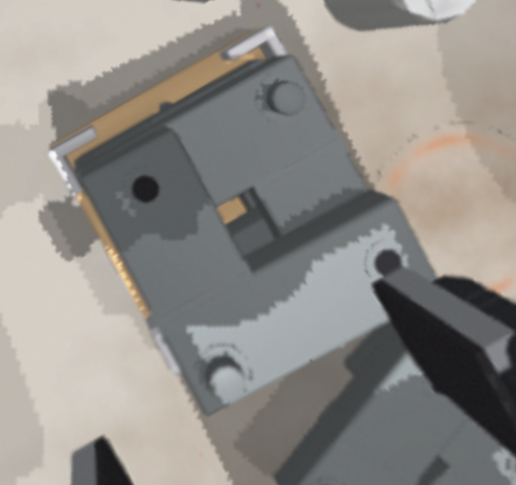

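View pics/wrist25.png

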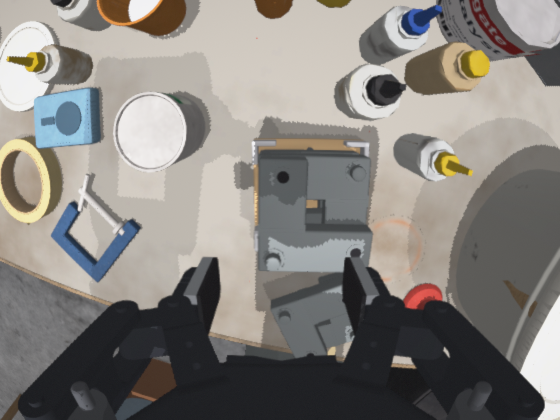

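```bash
python3 - <<'E'
from plan import *
rows((380,235,165,130))
E
```

```text
t 30.00 pos [471.3 318.4 174.5] psi 29.45 gap 59.9 F [ 0.5  0.4 -0.4] j6 86
(380, 235, 165, 130) -0.1506, 0.0346, 0.0121, -0.0003, 0.0002, -0.2793 | dist 124 ang 100.6
```

apply_moves(
  commands=[-0.15,0.035,0.01,0,0,-0.28,-0.15,0.035,0.01,0,0,-0.28,-0.15,0.035,0.01,0,0,-0.28,-0.15,0.035,0.01,0,0,-0.28,-0.15,0.035,0.01,0,0,-0.28,-0.15,0.035,0.01,0,0,-0.28,-0.15,0.035,0.01,0,0,-0.28,-0.15,0.035,0.01,0,0,-0.28,-0.15,0.035,0.01,0,0,-0.28,-0.15,0.035,0.01,0,0,-0.28,-0.15,0.035,0.01,0,0,-0.28,-0.15,0.035,0.01,0,0,-0.28],
)

```text
t: 31.2
position: [379.0, 234.4, 164.5]
tool_rot: [[-0.65, 0.76, -0.006], [0.76, 0.65, -0.003], [0.002, -0.006, -1.0]]
contact_force: [-0.4, 0.1, 0.7]
finger_gap: 59.8
```

```bash
python3 - <<'E'
from snap import *
from plan import *
p=snap("wrist","26");P=cloud(p,True)
f=fit(P,40.5,372,207,tol=6);print(np.round(f,2))
g=grip(*f[:3],'x',4);print(g)
rows((*g,130,f[2]))
E
```

```text
[3.7101e+02 2.0788e+02 2.3082e+02 6.0000e-02 6.4550e+03 1.0050e+04]
[347.6 221.8]
t 31.25 pos [379.  234.4 164.6] psi 130.66 gap 59.7 F [ 0.2 -0.4 -0.5] j6 -20
(np.float64(347.6), np.float64(221.8), 130, np.float64(230.82401182022423)) 0.0136, -0.0398, 0.0435, -0.0004, -0.0011, -0.2782 | dist 48 ang 100.2
```

View pics/wrist26.png

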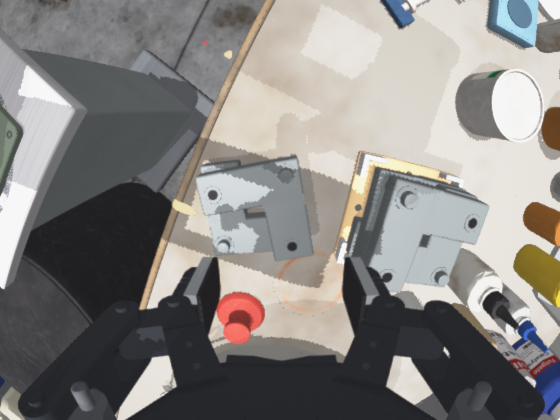

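apply_moves(
  commands=[0.014,-0.04,0.02,0,-0.001,-0.278,0.014,-0.04,0.02,0,-0.001,-0.278,0.014,-0.04,0.043,0,-0.001,-0.278,0.014,-0.04,0.043,0,-0.001,-0.278,0.014,-0.04,0.043,0,-0.001,-0.278,0.014,-0.04,0.043,0,-0.001,-0.278,0.014,-0.04,0.043,0,-0.001,-0.278,0.014,-0.04,0.043,0,-0.001,-0.278,0.014,-0.04,0.043,0,-0.001,-0.278,0.014,-0.04,0.043,0,-0.001,-0.278,0.014,-0.04,0.043,0,-0.001,-0.278,0.014,-0.04,0.043,0,-0.001,-0.278],
)

```text
t: 32.45
position: [346.0, 221.4, 128.9]
tool_rot: [[-0.63, -0.776, -0.003], [-0.776, 0.63, -0.004], [0.005, 0.0, -1.0]]
contact_force: [0.0, 0.2, -0.1]
finger_gap: 59.5
```

```bash
python3 - <<'E'
from snap import *
from plan import *
p=snap("wrist","27");P=cloud(p,True)
f=fit(P,40.5,372,207,tol=6,th0=np.radians(230.8));print(np.round(f,2))
g=grip(*f[:3],'x',4);print(g)
rows((*g,22.5,f[2]))
E
```

```text
[3.7125e+02 2.0942e+02 2.3089e+02 7.0000e-02 7.6340e+03 1.3031e+04]
[347.8 223.3]
t 32.50 pos [345.9 221.4 128.9] psi -128.97 gap 59.7 F [-0.2  0.1 -0.8] j6 -120
(np.float64(347.8), np.float64(223.3), 22.5, np.float64(230.88907711294698)) -0.0039, -0.0004, 0.1329, 0.0001, -0.0008, 0.0004 | dist 106 ang 0.3
```

View pics/wrist27.png

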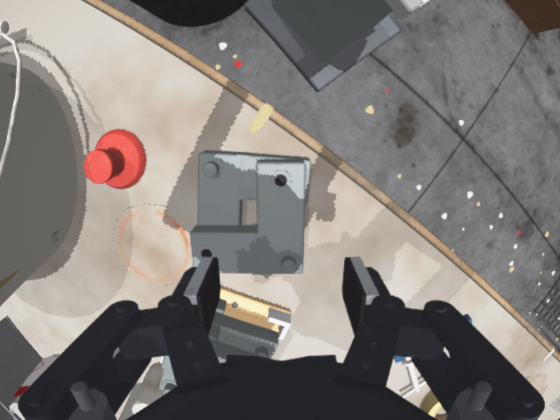

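apply_moves(
  commands=[-0.003,0,0.06,0,-0.0008,0,-0.003,0,0.11,0,-0.0008,0,-0.003,0,0.128,0,-0.0008,0,-0.003,0,0.133,0,-0.0008,0,-0.003,0,0.133,0,-0.0008,0],
)

```text
t: 33.0
position: [346.2, 222.6, 21.6]
tool_rot: [[-0.63, -0.776, -0.003], [-0.776, 0.63, -0.001], [0.002, 0.002, -1.0]]
contact_force: [0.6, -0.5, 0.2]
finger_gap: 60.0
```

apply_moves(
  commands=[0,0,0,0,0,0,0,0,0,0,0,0,0,0,0,0,0,0,0,0,0,0,0,0,0,0,0,0,0,0,0,0,0,0,0,0,0,0,0,0,0,0,0,0,0,0,0,0],
  hand=1,
)

```text
t: 33.8
position: [347.5, 223.1, 22.8]
tool_rot: [[-0.631, -0.776, -0.0], [-0.776, 0.631, 0.0], [-0.0, 0.0, -1.0]]
contact_force: [-0.0, 0.0, 6.4]
finger_gap: 34.4
```

apply_moves(
  commands=[0,0,-0.01,0,0,0,0,0,-0.03,0,0,0,0,0,-0.07,0,0,0,0,0,-0.12,0,0,0,0,0,-0.17,0,0,0,0,0,-0.17,0,0,0,0,0,-0.17,0,0,0],
)

```text
t: 34.5
position: [347.8, 223.1, 159.7]
tool_rot: [[-0.631, -0.776, 0.002], [-0.776, 0.631, 0.001], [-0.002, -0.001, -1.0]]
contact_force: [-0.1, -1.1, -2.2]
finger_gap: 34.5
```

```bash
python3 - <<'E'
from snap import *
from hold import *
p=snap("wrist","28");hold(p)
g=grip(482.5,293.2,119.5,'x',3);print(g)
rows((*g,160,119.5))
E
```

```text
n 4019 top z tool -19.2 (at TCP: -20.0) tilt deg x,y [1.38 0.3 ] end x 40.2 y range [-17.6  17.1]
[504.5 309.1]
t 34.55 pos [346.5 222.6 158.2] psi -129.09 gap 34.8 F [-0.2  0.9 -2.3] j6 -120
(np.float64(504.5), np.float64(309.1), 160, 119.5) -0.2084, -0.0851, -0.0025, -0, -0.0003, 0.3095 | dist 180 ang 111.4
```

View pics/wrist28.png

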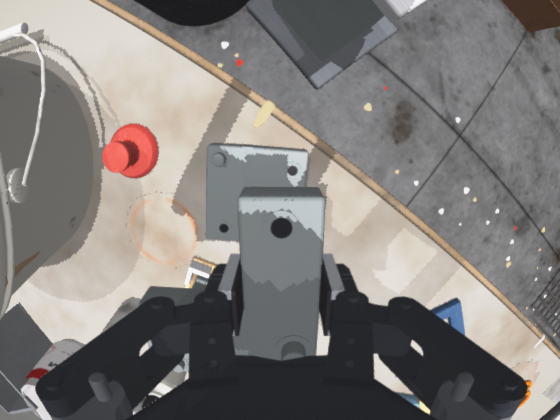

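apply_moves(
  commands=[-0.208,-0.085,-0.002,0,0,0.31,-0.208,-0.085,-0.002,0,0,0.31,-0.208,-0.085,-0.002,0,0,0.31,-0.208,-0.085,-0.002,0,0,0.31,-0.208,-0.085,-0.002,0,0,0.31,-0.208,-0.085,-0.002,0,0,0.31,-0.208,-0.085,-0.002,0,0,0.31,-0.208,-0.085,-0.002,0,0,0.31,-0.208,-0.085,-0.002,0,0,0.31,-0.208,-0.085,-0.002,0,0,0.31,-0.208,-0.085,-0.002,0,0,0.31,-0.208,-0.085,-0.002,0,0,0.31],
)

```text
t: 35.75
position: [502.1, 308.0, 156.0]
tool_rot: [[-0.608, 0.794, -0.007], [0.794, 0.608, -0.003], [0.002, -0.007, -1.0]]
contact_force: [0.8, -1.0, -2.4]
finger_gap: 34.9
```

```bash
python3 - <<'E'
from snap import *
from hold import *
g=grip(482.5,293.2,119.5,'x',5);print(g)
rows((*g,122,119.5))
E
```

```text
[503.5 310.8]
t 35.75 pos [502.1 308.  156. ] psi 127.42 gap 34.9 F [ 0.8 -1.  -2.4] j6 -14
(np.float64(503.5), np.float64(310.8), 122, 119.5) 0.0016, 0.0038, 0.0425, -0.0012, -0.0003, 0.022 | dist 34 ang 7.9
```

apply_moves(
  commands=[0.0016,0.004,0.02,-0.001,0,0.022,0.0016,0.004,0.042,-0.001,0,0.022,0.0016,0.004,0.042,-0.001,0,0.022,0.0016,0.004,0.042,-0.001,0,0.022,0.0016,0.004,0.042,-0.001,0,0.022],
)

```text
t: 36.25
position: [503.7, 310.9, 122.4]
tool_rot: [[-0.492, 0.87, -0.002], [0.87, 0.492, 0.001], [0.002, -0.002, -1.0]]
contact_force: [0.8, 0.2, -2.7]
finger_gap: 34.7
```

```bash
python3 - <<'E'
from snap import *
from hold import *
p=snap("wrist","29");hold(p)
g=grip(482.5,293.2,119.5,'x',5);print(g)
rows((*g,100,119.5))
E
```

```text
n 4245 top z tool -17.1 (at TCP: -17.6) tilt deg x,y [0.88 0.14] end x 42.0 y range [-17.4  17.2]
[503.5 310.8]
t 36.30 pos [504.1 311.1 123. ] psi 119.51 gap 35.0 F [-0.6  1.3 -2.1] j6 -6
(np.float64(503.5), np.float64(310.8), 100, 119.5) 0, -0.0009, 0.0287, -0.0001, -0.0003, 0 | dist 23 ang 0.1
```

View pics/wrist29.png

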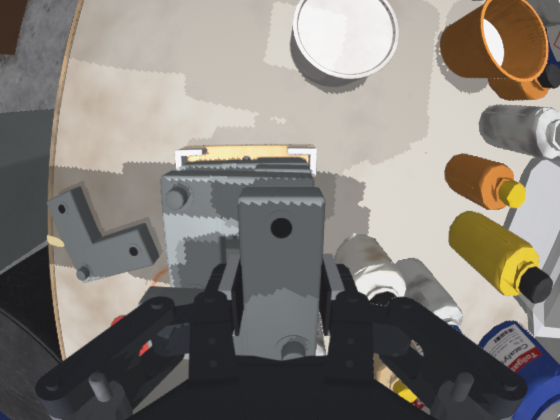

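apply_moves(
  commands=[-0.001,0,0.015,0,0,0,-0.001,0,0.028,0,0,0,-0.001,0,0.032,0,0,0,-0.001,0,0.032,0,0,0],
)

```text
t: 36.7
position: [503.4, 309.9, 95.9]
tool_rot: [[-0.492, 0.87, -0.004], [0.87, 0.492, 0.0], [0.002, -0.003, -1.0]]
contact_force: [0.1, 0.2, -2.3]
finger_gap: 34.5
```

```bash
python3 - <<'E'
from snap import *
from hold import *
p=snap("wrist","30");hold(p)
g=grip(482.5,293.2,119.5,'x',4);print(g)
rows((*g,90,119.5))
E
```

```text
n 4258 top z tool -17.0 (at TCP: -17.5) tilt deg x,y [1.01 0.19] end x 42.0 y range [-17.6  17.1]
[504. 310.]
t 36.75 pos [504.  310.2  96.6] psi 119.50 gap 34.7 F [ 1.   0.4 -2.7] j6 -6
(np.float64(504.0), np.float64(310.0), 90, 119.5) -0.0002, -0.0001, 0.0083, -0.0003, -0.0003, 0 | dist 7 ang 0.1
```

apply_moves(
  commands=[0,0,0.003,0,0,0,0,0,0.006,0,0,0,0,0,0.007,0,0,0],
)

```text
t: 37.05
position: [504.0, 310.2, 90.9]
tool_rot: [[-0.492, 0.87, -0.002], [0.87, 0.492, 0.001], [0.002, -0.002, -1.0]]
contact_force: [0.5, -1.9, 2.0]
finger_gap: 34.8
```

apply_moves(
  commands=[0,0,0.001,0,0,0,0,0,0.002,0,0,0],
)

```text
t: 37.25
position: [504.2, 310.2, 90.8]
tool_rot: [[-0.493, 0.87, -0.002], [0.87, 0.493, 0.0], [0.001, -0.002, -1.0]]
contact_force: [-4.2, -3.1, 9.9]
finger_gap: 34.4
```

apply_moves(
  commands=[0,0,0,0,0,0,0,0,0,0,0,0,0,0,0,0,0,0,0,0,0,0,0,0,0,0,0,0,0,0],
  hand=0.3,
)

```text
t: 37.75
position: [504.2, 310.2, 90.7]
tool_rot: [[-0.493, 0.87, -0.002], [0.87, 0.493, 0.0], [0.001, -0.002, -1.0]]
contact_force: [0.4, 0.1, 0.3]
finger_gap: 60.0
```

apply_moves(
  commands=[0,0,-0.02,0,0,0,0,0,-0.06,0,0,0,0,0,-0.1,0,0,0,0,0,-0.12,0,0,0,0,0,-0.12,0,0,0,0,0,-0.12,0,0,0],
)

```text
t: 38.35
position: [504.5, 310.2, 187.3]
tool_rot: [[-0.493, 0.87, -0.001], [0.87, 0.493, 0.001], [0.001, -0.001, -1.0]]
contact_force: [0.7, -0.1, -0.4]
finger_gap: 59.8
```

```bash
python3 - <<'E'
from snap import *
from hold import *
p=snap("wrist","31");P=cloud(p,True)
print("L5",np.round(fit(P,108.3,482,293,R=66,tol=5,th0=np.radians(119.5)),2))
print("L4",np.round(fit(P,88.3,482,293,R=66,tol=5,th0=np.radians(299.5)),2))
cv2.imwrite("pics/o31.png",ortho(p,400,560,210,380,h=108,step=.33,fish=True)[:,:,::-1])
print(circ(P,474,444,58,80,33))
f=fit(P,20.5,371,207,tol=6,th0=np.radians(45));print(np.round(f,2))
g=grip(*f[:3],'y',4);print(g)
rows((*g,150,f[2]+90))
E
```

```text
L5 [4.8349e+02 2.9300e+02 1.1897e+02 1.2000e-01 8.0960e+03 7.6410e+03]
L4 [4.8245e+02 2.9093e+02 2.9657e+02 1.3000e-01 3.9200e+03 3.3320e+03]
((474.50958251953125, 444.55377197265625), 33.6804084777832, 5033, array([474.37462932, 444.05143142,  65.6131277 ]))
[3.6697e+02 2.0764e+02 4.6450e+01 8.0000e-02 3.4670e+03 7.2510e+03]
[345.5 190.8]
t 38.40 pos [503.7 309.9 186. ] psi 119.51 gap 59.7 F [ 0.1  0.1 -0.2] j6 -6
(np.float64(345.5), np.float64(190.8), 150, np.float64(136.44718729640485)) -0.0322, -0.2453, 0.0458, -0.0005, -0.0003, -0.047 | dist 201 ang 16.9
```

View pics/o31.png

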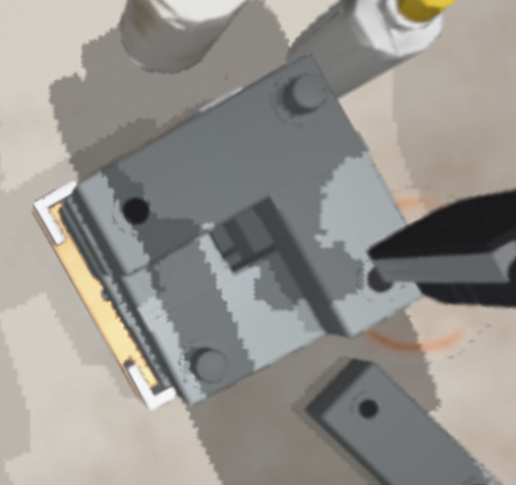

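View pics/wrist31.png

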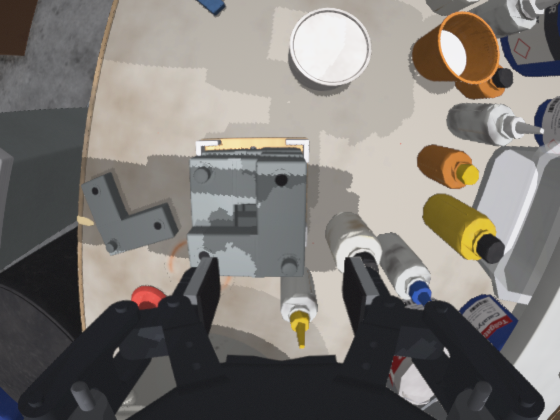

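apply_moves(
  commands=[-0.032,-0.245,0.01,0,0,-0.047,-0.032,-0.245,0.02,0,0,-0.047,-0.032,-0.245,0.03,0,0,-0.047,-0.032,-0.245,0.06,0,0,-0.047,-0.032,-0.245,0.08,0,0,-0.047,-0.032,-0.245,0.08,0,0,-0.047,-0.032,-0.245,0.08,0,0,-0.047],
)

```text
t: 39.1
position: [345.5, 191.0, 122.3]
tool_rot: [[-0.724, 0.689, -0.005], [0.689, 0.724, -0.0], [0.003, -0.004, -1.0]]
contact_force: [0.5, 0.1, 0.9]
finger_gap: 59.8
```

```bash
python3 - <<'E'
from snap import *
from plan import *
p=snap("wrist","32");P=cloud(p,True)
f=fit(P,20.5,370,207,tol=6,th0=np.radians(46));print(np.round(f,2))
g=grip(*f[:3],'y',4);print(g)
rows((*g,2.5,f[2]+90))
E
```

```text
[3.6705e+02 2.0818e+02 4.6190e+01 5.0000e-02 7.1500e+03 1.4202e+04]
[345.5 191.5]
t 39.15 pos [346.9 191.5 123.3] psi 136.43 gap 59.6 F [ 0.9  0.2 -0.6] j6 -30
(np.float64(345.5), np.float64(191.5), 2.5, np.float64(136.18754387792436)) 0.001, -0.001, 0.1511, -0.0002, -0.0003, 0.0007 | dist 121 ang 0.3
```

View pics/wrist32.png

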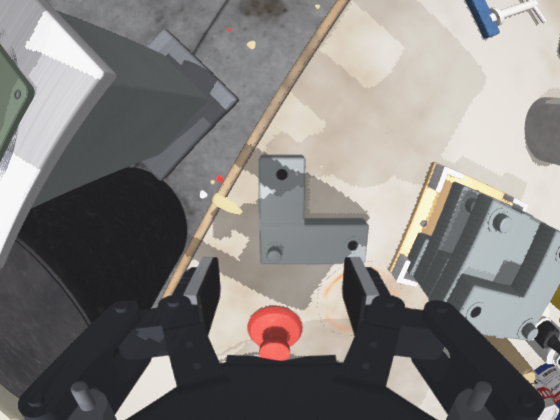

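apply_moves(
  commands=[0.001,-0.001,0.06,0,0,0.001,0.001,-0.001,0.12,0,0,0.001,0.001,-0.001,0.142,0,0,0.001,0.001,-0.001,0.149,0,0,0.001,0.001,-0.001,0.149,0,0,0.001],
)

```text
t: 39.65
position: [347.0, 192.2, 4.4]
tool_rot: [[-0.72, 0.694, -0.002], [0.694, 0.72, 0.001], [0.001, -0.001, -1.0]]
contact_force: [0.8, -0.2, 0.0]
finger_gap: 59.9
```

apply_moves(
  commands=[0,0,0,0,0,0,0,0,0,0,0,0,0,0,0,0,0,0,0,0,0,0,0,0,0,0,0,0,0,0,0,0,0,0,0,0,0,0,0,0,0,0,0,0,0,0,0,0],
  hand=1,
)

```text
t: 40.45
position: [349.5, 192.9, 6.4]
tool_rot: [[-0.721, 0.693, 0.004], [0.693, 0.721, 0.002], [-0.001, 0.004, -1.0]]
contact_force: [-0.4, -0.5, 6.7]
finger_gap: 34.6
```

apply_moves(
  commands=[0,0,-0.01,0,0,0,0,0,-0.03,0,0,0,0,0,-0.07,0,0,0,0,0,-0.12,0,0,0,0,0,-0.17,0,0,0,0,0,-0.21,0,0,0,0,0,-0.21,0,0,0,0,0,-0.21,0,0,0],
)

```text
t: 41.25
position: [349.0, 192.7, 175.2]
tool_rot: [[-0.721, 0.693, 0.006], [0.693, 0.721, 0.003], [-0.002, 0.006, -1.0]]
contact_force: [-0.3, -0.4, -3.2]
finger_gap: 34.4
```

```bash
python3 - <<'E'
from snap import *
from hold import *
p=snap("wrist","33");hold(p)
g=grip(482.5,293.2,299.5,'y',4);print(g)
rows((*g,170,29.5))
E
```

```text
n 4155 top z tool -15.6 (at TCP: -16.1) tilt deg x,y [ 0.94 -0.23] end x 42.4 y range [-15.8  19. ]
[472.7 318.7]
t 41.30 pos [347.8 192.3 173.7] psi 136.10 gap 33.9 F [ 0.1  0.2 -4. ] j6 -30
(np.float64(472.7), np.float64(318.7), 170, 29.5) -0.0029, 0.2221, 0.0052, 0.0003, -0.0003, 0.2961 | dist 178 ang 106.6
```

View pics/wrist33.png

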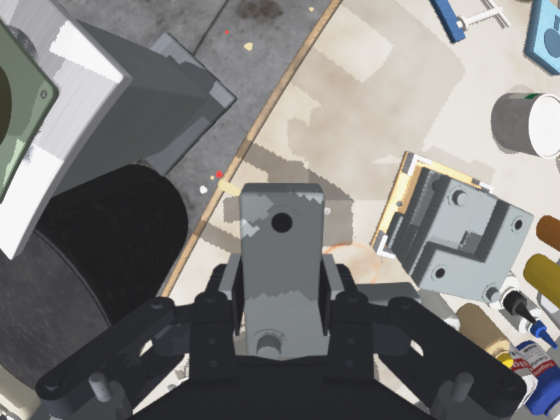

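apply_moves(
  commands=[-0.003,0.222,0.005,0,0,0.297,-0.003,0.222,0.005,0,0,0.297,-0.003,0.222,0.005,0,0,0.297,-0.003,0.222,0.005,0,0,0.297,-0.003,0.222,0.005,0,0,0.297,-0.003,0.222,0.005,0,0,0.297,-0.003,0.222,0.005,0,0,0.297,-0.003,0.222,0.005,0,0,0.297,-0.003,0.222,0.005,0,0,0.297,-0.003,0.222,0.005,0,0,0.297,-0.003,0.222,0.005,0,0,0.297,-0.003,0.222,0.005,0,0,0.297],
)

```text
t: 42.5
position: [470.8, 317.7, 166.8]
tool_rot: [[0.842, 0.539, -0.004], [0.539, -0.842, -0.001], [-0.003, -0.001, -1.0]]
contact_force: [-0.3, -0.3, -1.8]
finger_gap: 34.2
```

```bash
python3 - <<'E'
from snap import *
from hold import *
g=grip(482.5,293.2,299.5,'y',3);print(g)
rows((*g,140,29.5))
E
```

```text
[471.8 318.2]
t 42.50 pos [470.8 317.7 166.8] psi 32.60 gap 34.2 F [-0.3 -0.3 -1.8] j6 83
(np.float64(471.8), np.float64(318.2), 140, 29.5) 0.0016, 0.0002, 0.0335, -0.0002, 0.0006, 0.0086 | dist 27 ang 3.1
```

apply_moves(
  commands=[0.0016,0,0.02,0,0.0006,0.0086,0.0016,0,0.034,0,0.0006,0.0086,0.0016,0,0.034,0,0.0006,0.0086,0.0016,0,0.034,0,0.0006,0.0086],
)

```text
t: 42.9
position: [470.8, 317.9, 138.0]
tool_rot: [[0.87, 0.493, -0.003], [0.493, -0.87, -0.0], [-0.003, -0.001, -1.0]]
contact_force: [0.2, 0.0, -1.8]
finger_gap: 34.6
```

```bash
python3 - <<'E'
from snap import *
from hold import *
p=snap("wrist","34");hold(p)
g=grip(482.5,293.2,299.5,'y',3);print(g)
rows((*g,120,29.5))
E
```

```text
n 4085 top z tool -13.0 (at TCP: -13.5) tilt deg x,y [1.08 0.22] end x 42.1 y range [-17.4  17.3]
[471.8 318.2]
t 42.95 pos [471.6 318.3 139.1] psi 29.55 gap 34.6 F [ 0.7 -0.2 -2.2] j6 86
(np.float64(471.8), np.float64(318.2), 120, 29.5) 0.0002, 0.0002, 0.0239, -0.0002, 0.0001, 0.0001 | dist 19 ang 0.1
```

View pics/wrist34.png

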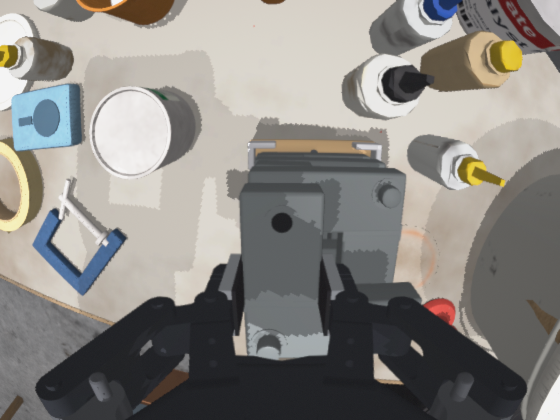

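apply_moves(
  commands=[0.0005,0,0.01,0,0,0,0.0005,0,0.02,0,0,0,0.0005,0,0.026,0,0,0,0.0005,0,0.026,0,0,0],
)

```text
t: 43.35
position: [471.0, 318.0, 117.0]
tool_rot: [[0.87, 0.493, -0.003], [0.493, -0.87, -0.0], [-0.003, -0.001, -1.0]]
contact_force: [-0.4, 0.2, -2.5]
finger_gap: 33.9
```

apply_moves(
  commands=[0,0,0.002,0,0,0,0,0,0.004,0,0,0,0,0,0.004,0,0,0],
)

```text
t: 43.65
position: [471.3, 318.1, 114.6]
tool_rot: [[0.87, 0.493, -0.003], [0.493, -0.87, -0.0], [-0.003, -0.001, -1.0]]
contact_force: [-2.2, -0.3, 1.4]
finger_gap: 34.7
```

apply_moves(
  commands=[0,0,0.001,0,0,0,0,0,0.002,0,0,0],
)

```text
t: 43.85
position: [471.4, 318.1, 114.5]
tool_rot: [[0.87, 0.493, -0.003], [0.493, -0.87, -0.001], [-0.003, -0.001, -1.0]]
contact_force: [-5.7, -2.6, 10.7]
finger_gap: 34.0
```

apply_moves(
  commands=[0,0,0,0,0,0,0,0,0,0,0,0,0,0,0,0,0,0,0,0,0,0,0,0,0,0,0,0,0,0],
  hand=0.3,
)

```text
t: 44.35
position: [471.4, 318.1, 114.3]
tool_rot: [[0.87, 0.493, -0.003], [0.493, -0.87, -0.001], [-0.003, -0.001, -1.0]]
contact_force: [-0.4, 0.4, -0.5]
finger_gap: 60.2
```

apply_moves(
  commands=[0,0,-0.02,0,0,0,0,0,-0.06,0,0,0,0,0,-0.1,0,0,0,0,0,-0.12,0,0,0,0,0,-0.12,0,0,0,0,0,-0.12,0,0,0],
)

```text
t: 44.95
position: [471.4, 318.0, 209.8]
tool_rot: [[0.87, 0.493, -0.003], [0.493, -0.87, -0.001], [-0.003, -0.001, -1.0]]
contact_force: [0.2, -0.3, -0.9]
finger_gap: 59.7
```

```bash
python3 - <<'E'
from snap import *
from hold import *
p=snap("wrist","35");P=cloud(p,True)
print("L6",np.round(fit(P,128.3,482,293,R=66,tol=5,th0=np.radians(299.5)),2))
print("L5",np.round(fit(P,108.3,482,293,R=66,tol=5,th0=np.radians(119.5)),2))
cv2.imwrite("pics/o35.png",ortho(p,400,560,210,380,h=128,step=.33,fish=True)[:,:,::-1])
print(circ(P,474,444,58,80,33))
snap("side","35");snap("top","35")
rows((474.5,444.3,175,160))
s=dict(np.load("side35.npz"));
cv2.imwrite("pics/sidecrop35.png",cv2.resize(s["image"][150:330,180:380,::-1],None,fx=3,fy=3,interpolation=cv2.INTER_CUBIC))
E
```

```text
L6 [4.8048e+02 2.9270e+02 2.9883e+02 1.2000e-01 7.9640e+03 7.4980e+03]
L5 [4.813e+02 2.922e+02 1.198e+02 1.700e-01 3.977e+03 3.112e+03]
((474.5295715332031, 444.5270690917969), 33.805442810058594, 3916, array([475.25292876, 443.62744894,  65.53712079]))
t 45.10 pos [470.5 317.6 208.2] psi 29.56 gap 59.8 F [-0.1  0.3 -0.2] j6 86
(474.5, 444.3, 175, 160) 0.0828, -0.1353, 0.0411, -0.0012, 0.0003, -0.3623 | dist 131 ang 130.4
```

View pics/sidecrop35.png

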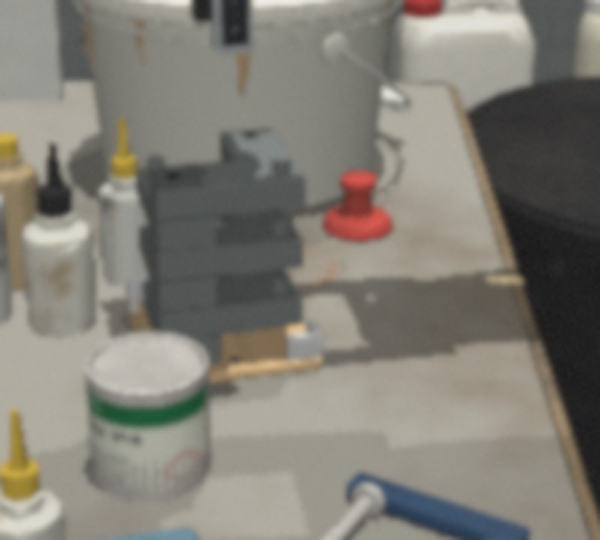

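View pics/wrist35.png

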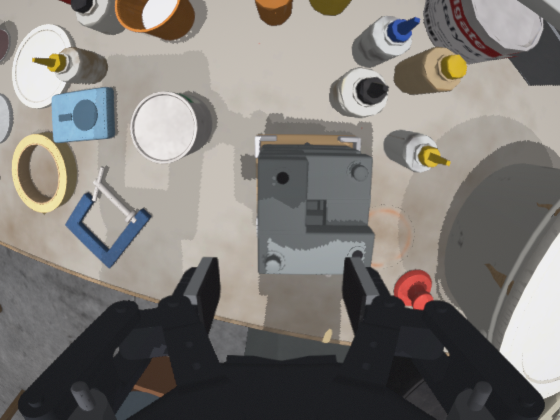

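```bash
python3 - <<'E'
from plan import *
rows((474.5,444.4,150,120))
E
```

```text
t 45.10 pos [470.5 317.6 208.2] psi 29.56 gap 59.8 F [-0.1  0.3 -0.2] j6 86
(474.5, 444.4, 150, 120) 0.0831, -0.1353, 0.0724, -0.0009, 0.0007, -0.2512 | dist 140 ang 90.4
```

apply_moves(
  commands=[0.083,-0.135,0,0,0,-0.251,0.083,-0.135,0,0,0,-0.251,0.083,-0.135,0,0,0,-0.251,0.083,-0.135,0.03,0,0,-0.251,0.083,-0.135,0.072,0,0,-0.251,0.083,-0.135,0.072,0,0,-0.251,0.083,-0.135,0.072,0,0,-0.251,0.083,-0.135,0.072,-0.001,0.0007,-0.251,0.083,-0.135,0.072,-0.001,0.0007,-0.251,0.083,-0.135,0.072,-0.001,0.0007,-0.251,0.083,-0.135,0.072,-0.001,0.0007,-0.251,0.083,-0.135,0.072,-0.001,0.0007,-0.251],
  hand=0,
)

```text
t: 46.3
position: [473.7, 443.6, 148.5]
tool_rot: [[-0.499, 0.867, -0.002], [0.867, 0.499, -0.002], [-0.0, -0.003, -1.0]]
contact_force: [0.7, 0.6, -0.1]
finger_gap: 85.8
```

```bash
python3 - <<'E'
from snap import *
from hold import *
p=snap("wrist","36");P=cloud(p,True)
print(circ(P,474,444,58,80,33))
rows((474.4,444.3,24,120))
E
```

```text
((474.3870544433594, 444.3773498535156), 33.59317398071289, 6323, array([474.08728916, 445.42098852,  65.51945578]))
t 46.35 pos [473.9 443.6 148.7] psi 119.82 gap 85.0 F [-0.7 -0.7  0.2] j6 6
(474.4, 444.3, 24, 120) 0.0005, 0.0014, 0.1558, -0.0004, 0.0001, -0.0005 | dist 125 ang 0.2
```

View pics/wrist36.png

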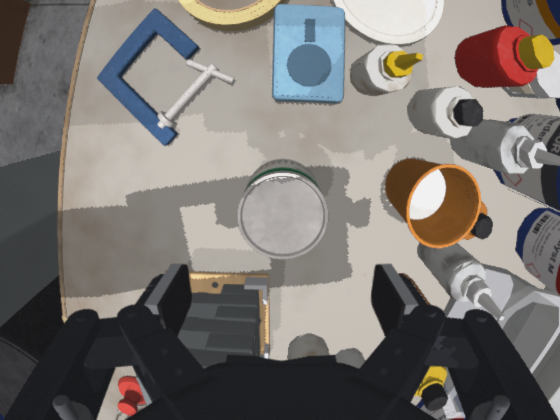

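apply_moves(
  commands=[0.0005,0.001,0.06,0,0,0,0.0005,0.001,0.12,0,0,0,0.0005,0.001,0.15,0,0,0,0.0005,0.001,0.152,0,0,0,0.0005,0.001,0.152,0,0,0],
)

```text
t: 46.85
position: [473.9, 444.0, 26.5]
tool_rot: [[-0.497, 0.868, -0.003], [0.868, 0.497, -0.002], [-0.001, -0.004, -1.0]]
contact_force: [0.6, 0.2, 0.0]
finger_gap: 85.6
```

apply_moves(
  commands=[0,0,0,0,0,0,0,0,0,0,0,0,0,0,0,0,0,0,0,0,0,0,0,0,0,0,0,0,0,0,0,0,0,0,0,0,0,0,0,0,0,0,0,0,0,0,0,0],
  hand=1,
)

```text
t: 47.65
position: [476.2, 445.5, 30.0]
tool_rot: [[-0.496, 0.868, 0.002], [0.868, 0.496, 0.001], [-0.0, 0.003, -1.0]]
contact_force: [0.6, -0.1, 5.8]
finger_gap: 64.0
```

apply_moves(
  commands=[0,0,-0.01,0,0,0,0,0,-0.05,0,0,0,0,0,-0.1,0,0,0,0,0,-0.15,0,0,0,0,0,-0.2,0,0,0,0,0,-0.215,0,0,0,0,0,-0.215,0,0,0,0,0,-0.215,0,0,0],
)

```text
t: 48.45
position: [474.6, 444.5, 199.8]
tool_rot: [[-0.496, 0.868, -0.001], [0.868, 0.496, -0.001], [-0.0, -0.001, -1.0]]
contact_force: [0.1, 0.6, -3.2]
finger_gap: 63.8
```

```bash
python3 - <<'E'
from snap import *
from hold import *
p=snap("wrist","37");P=cloud(p,True);snap("side","37")
s=manip.state();z=s["position"][2]
q=P.reshape(-1,3);t=(q-s["position"])@s["tool_rot"];m=(np.hypot(t[:,0],t[:,1])<25)&(t[:,2]<-10);tt=t[m];print("lid z in tool",np.percentile(tt[:,2],[10,50,90]))
tt=tt[np.abs(tt[:,2]-np.median(tt[:,2]))<4];A=np.c_[tt[:,:2],np.ones(len(tt))];c=np.linalg.lstsq(A,tt[:,2],rcond=None)[0];print("tilt",np.degrees(c[:2]))
m=(np.hypot(t[:,0],t[:,1])<45)&(np.abs(t[:,2]-np.median(tt[:,2]))<4);print("centre tool",cv2.minEnclosingCircle(t[m][:,:2].astype(np.float32)))
rows((482.3,293.3,195,119.5))
E
```

```text
lid z in tool [-98.26950403 -37.67620935 -36.20915081]
tilt [-0.22304817 -0.47968186]
centre tool ((6.715608596801758, 0.05888938903808594), 44.37308883666992)
t 48.55 pos [474.  444.  198.2] psi 119.75 gap 63.7 F [ 0.2  0.1 -2.5] j6 6
(482.3, 293.3, 195, 119.5) -0.1687, -0.0845, 0.0045, -0.0006, 0.0001, 0.0007 | dist 151 ang 0.3
```

View pics/wrist37.png

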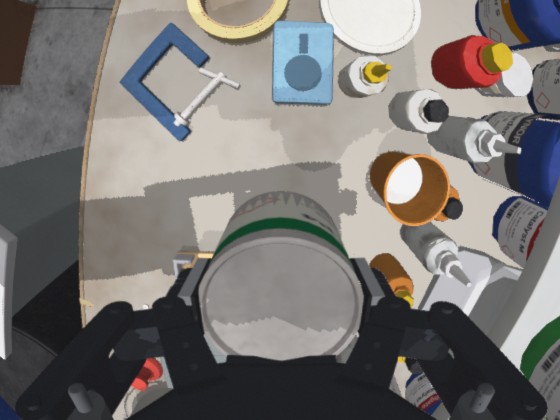

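View pics/side37.png

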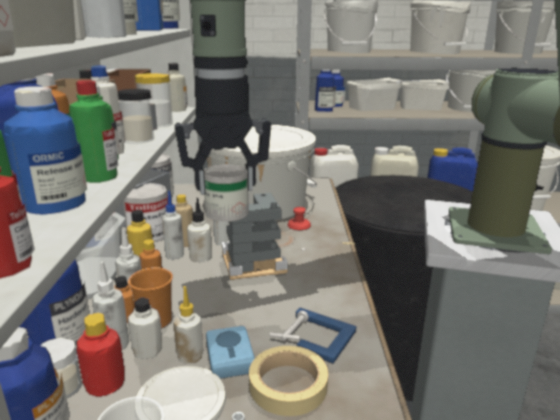

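apply_moves(
  commands=[-0.169,-0.085,0.003,0,0,0,-0.169,-0.085,0.003,0,0,0,-0.169,-0.085,0.003,0,0,0,-0.169,-0.085,0.003,0,0,0,-0.169,-0.085,0.003,0,0,0,-0.169,-0.085,0.003,0,0,0],
)

```text
t: 49.15
position: [481.6, 293.4, 195.0]
tool_rot: [[-0.496, 0.868, -0.005], [0.868, 0.496, -0.003], [0.0, -0.006, -1.0]]
contact_force: [-0.4, 0.6, -2.0]
finger_gap: 63.6
```

```bash
python3 - <<'E'
from plan import *
rows((482.3,293.3,164,119.5))
E
```

```text
t 49.15 pos [481.6 293.4 195. ] psi 119.76 gap 63.6 F [-0.4  0.6 -2. ] j6 -7
(482.3, 293.3, 164, 119.5) -0.0005, 0.0009, 0.0387, -0.0009, -0, 0.0007 | dist 31 ang 0.4
```

apply_moves(
  commands=[0,0,0.015,-0.001,0,0,0,0,0.03,-0.001,0,0,0,0,0.038,-0.001,0,0,0,0,0.038,-0.001,0,0],
)

```text
t: 49.55
position: [480.1, 293.5, 162.6]
tool_rot: [[-0.497, 0.867, -0.003], [0.867, 0.497, -0.001], [0.001, -0.003, -1.0]]
contact_force: [0.4, -0.4, -1.5]
finger_gap: 63.8
```

```bash
python3 - <<'E'
from snap import *
from plan import *
rows((482.3,293.3,158,119.5))
s=snap("side","38");snap("wrist","38")
cv2.imwrite("pics/sc38.png",cv2.resize(s["image"][130:310,180:340,::-1],None,fx=3,fy=3,interpolation=cv2.INTER_CUBIC))
E
```

```text
t 49.55 pos [480.1 293.5 162.6] psi 119.83 gap 63.8 F [ 0.4 -0.4 -1.5] j6 -7
(482.3, 293.3, 158, 119.5) -0.0016, 0.0023, 0.0057, -0.0005, -0.0001, 0.0009 | dist 5 ang 0.4
```

View pics/sc38.png

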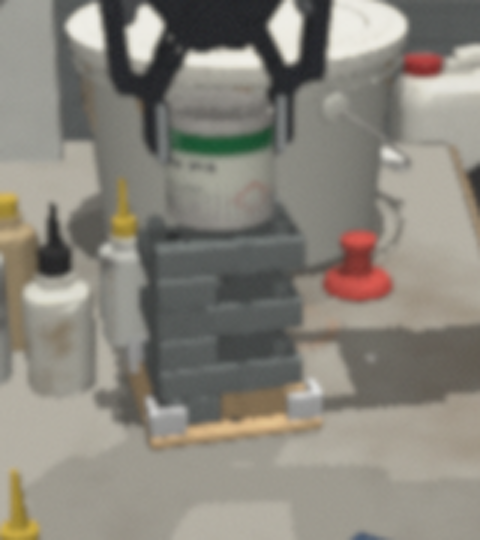

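apply_moves(
  commands=[-0.001,0.002,0.001,0,0,0,-0.001,0.002,0.003,0,0,0,-0.001,0.002,0.0045,0,0,0],
)

```text
t: 49.95
position: [483.5, 293.9, 161.1]
tool_rot: [[-0.497, 0.868, 0.001], [0.868, 0.497, 0.001], [0.0, 0.001, -1.0]]
contact_force: [0.0, -0.6, -2.9]
finger_gap: 63.6
```

apply_moves(
  commands=[0,0.001,0.001,0,0,0,0,0.001,0.002,0,0,0],
)

```text
t: 50.15
position: [484.4, 294.3, 159.6]
tool_rot: [[-0.497, 0.868, 0.001], [0.868, 0.497, 0.001], [0.0, 0.002, -1.0]]
contact_force: [0.1, 0.5, -2.2]
finger_gap: 63.5
```

apply_moves(
  commands=[0,-0.002,0,0,0,0,0,-0.002,0.001,0,0,0,0,-0.002,0.002,0,0,0],
)

```text
t: 50.45
position: [483.0, 293.4, 158.0]
tool_rot: [[-0.497, 0.868, 0.001], [0.868, 0.497, 0.001], [0.0, 0.001, -1.0]]
contact_force: [-0.0, -0.1, -0.2]
finger_gap: 63.7
```

apply_moves(
  commands=[0,0,0.001,0,0,0,0,0,0.001,0,0,0],
)

```text
t: 50.65
position: [483.1, 293.5, 158.0]
tool_rot: [[-0.497, 0.868, 0.001], [0.868, 0.497, 0.001], [-0.0, 0.002, -1.0]]
contact_force: [-1.4, -0.7, 3.5]
finger_gap: 63.6
```

Resting. Release slowly and look before rising.

apply_moves(
  commands=[0,0,0,0,0,0,0,0,0,0,0,0,0,0,0,0,0,0,0,0,0,0,0,0,0,0,0,0,0,0,0,0,0,0,0,0],
  hand=0,
)

```text
t: 51.25
position: [483.1, 293.5, 157.9]
tool_rot: [[-0.497, 0.868, 0.001], [0.868, 0.497, 0.001], [0.0, 0.002, -1.0]]
contact_force: [-0.7, -0.3, -0.6]
finger_gap: 85.3
```

apply_moves(
  commands=[0,0,-0.03,0,0,0,0,0,-0.07,0,0,0,0,0,-0.11,0,0,0,0,0,-0.13,0,0,0,0,0,-0.13,0,0,0,0,0,-0.13,0,0,0],
)

```text
t: 51.85
position: [482.7, 293.3, 261.5]
tool_rot: [[-0.497, 0.868, 0.001], [0.868, 0.497, 0.001], [0.0, 0.001, -1.0]]
contact_force: [-0.4, -0.2, -0.6]
finger_gap: 85.5
```

```bash
python3 - <<'E'
from snap import *
from plan import *
s=snap("side","39");p=snap("wrist","39");P=cloud(p,True)
m=(np.hypot(P[...,0]-482,P[...,1]-293)<25);print("lid z",np.nanmedian(P[m][:,2]))
print(circ(P,482,293,185,205,33,R=45))
print("L6",np.round(fit(P,128.3,482,293,R=66,tol=5,th0=np.radians(299.5)),2))
rows((380,300,260,119.5))
cv2.imwrite("pics/sc39.png",cv2.resize(s["image"][130:310,180:340,::-1],None,fx=3,fy=3,interpolation=cv2.INTER_CUBIC))
E
```

```text
lid z 343.0139258135322
((484.2395324707031, 293.6052551269531), 33.56595993041992, 7121, array([483.45055563, 294.7320793 , 193.31613986]))
L6 [4.8205e+02 2.9158e+02 2.9835e+02 1.7000e-01 3.1260e+03 1.8930e+03]
t 51.95 pos [481.9 292.9 259.9] psi 119.79 gap 85.4 F [-0.  -1.  -0.6] j6 -7
(380, 300, 260, 119.5) 0.0709, -0.1062, 0.0001, -0.0003, -0.0001, 0.0008 | dist 102 ang 0.3
```

View pics/sc39.png

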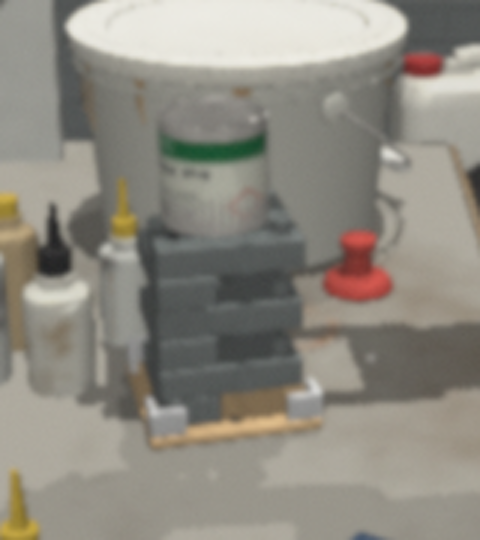

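View pics/wrist39.png

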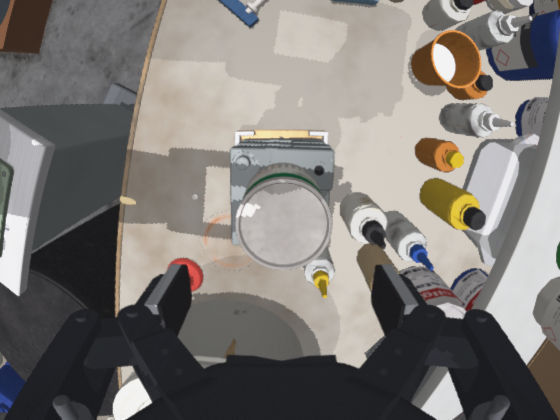

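apply_moves(
  commands=[0.07,-0.1,-0.02,0,0,0,0.07,-0.1,-0.04,0,0,0,0.07,-0.1,-0.04,0,0,0,0.07,-0.1,-0.04,0,0,0,0.07,-0.1,-0.04,0,0,0],
)

```text
t: 52.45
position: [384.9, 301.5, 290.8]
tool_rot: [[-0.497, 0.868, -0.003], [0.868, 0.497, -0.002], [0.0, -0.003, -1.0]]
contact_force: [0.2, 0.0, -0.4]
finger_gap: 85.7
```

```bash
python3 - <<'E'
from snap import *
from plan import *
s=snap("side","40");p=snap("wrist","40");P=cloud(p,True);t=snap("top","40");Pt=cloud(t)
print(circ(P,482,293,185,205,33,R=45));
print(circ(Pt,482,293,185,210,33,R=45))
print("L6",np.round(fit(P,128.3,482,293,R=66,tol=5,th0=np.radians(299.5)),2))
S=cloud(s)
print("tin side",circ(S,482,293,192,215,33,R=45))
rows()
cv2.imwrite("pics/tc40.png",cv2.resize(t["image"][120:310,130:390,::-1],None,fx=3,fy=3,interpolation=cv2.INTER_CUBIC))
E
```

```text
((483.9432373046875, 293.833251953125), 33.766109466552734, 3106, array([475.06122636, 297.13405226, 193.13001758]))
((0.0, 0.0), 0.0, 0, array([nan, nan, nan]))
L6 [4.8524e+02 2.9204e+02 2.9927e+02 2.6000e-01 2.7900e+03 3.6500e+03]
tin side ((483.8519287109375, 294.1888732910156), 35.137142181396484, 395, array([484.06663049, 293.18756337, 194.00784597]))
t 52.60 pos [385.3 301.4 290.8] psi 119.72 gap 85.4 F [ 0.3 -1.   0.6] j6 -2
  return _methods._mean(a, axis=axis, dtype=dtype,
  ret = um.true_divide(
```

View pics/tc40.png

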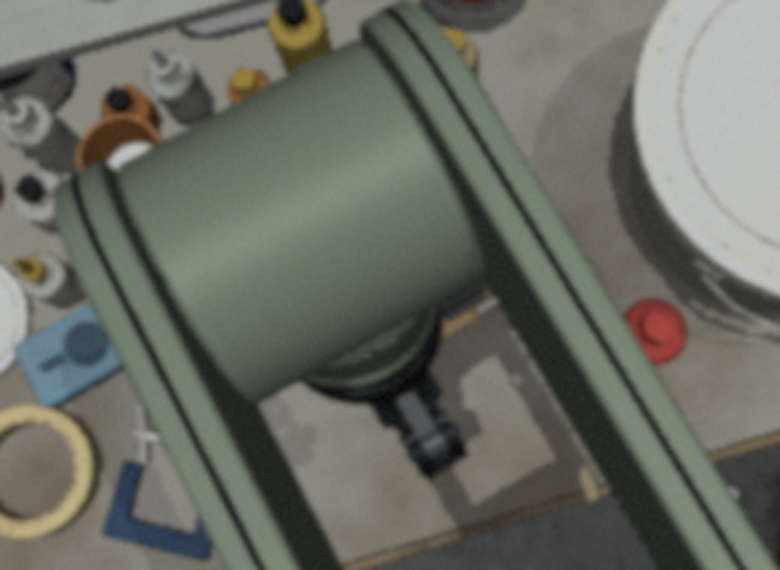

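View pics/side40.png

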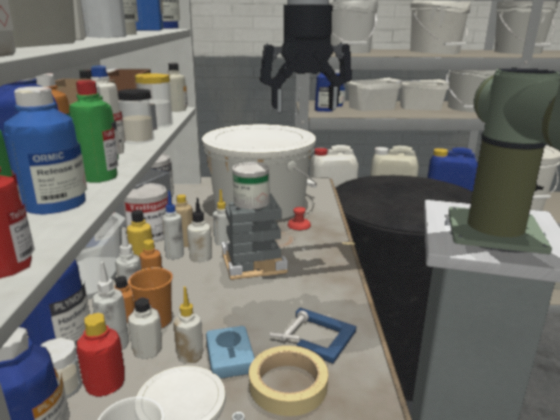

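```bash
python3 -c "
from station import job_done
print(job_done())"
```

```text
the job is handed in; nothing more can be done
None
```

The job is done and handed in at about 52.6 s of the 210 s allowed. I parked the tin on the bench and moved all six brackets (three from each pile) into the fixture pocket. They went in stud up, each half turned on the one below, and the tin then went upright on top.

**Last checks:**
- **Pile:** each layer I could compare with the one below, from the same viewpoint, sat within about 1 to 2 mm of it. It looked square in the side view.
- **Tin:** the wrist and side cameras put it at about (484, 294) mm, roughly 2 mm off the pile's middle. Its lid was at 193 to 194 mm by the cameras, where 196 mm was expected; they had also read it 2 to 3 mm low on the bench.
- **Bystanders:** the amber cup and the red casting look unmoved in the last images; I did not measure their positions.
- **Knocks and forces:** every time I looked, the tin was where I had left it. Forces reported at the end of each move stayed under about 13 N.

**Checks that failed or disagreed:**
- The wrist camera's pile position shifted by 1 to 1.5 mm between viewpoints.
- The fits to layers mostly hidden under others or under the tin were poor, so I did not rely on them.
- The last overhead picture was blocked by the arm and gave no reading of the pile or tin.

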